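Lay an upright bracket down in the drilling rest

ROBOT

A 6-joint arm with a two-finger parallel gripper is mounted at the origin on a cart in front of the work surface, level with it; the furniture and walls round the work are solid. World frame = base frame: x ahead of the robot, y to its left, z up, the work surface at z = 0. Lengths are in mm, angles in degrees, forces in N, time in s.
With the tool pointing down it reaches from about 300 to 850 mm from the base axis. Payload 4.2 kg.
Tool frame: the origin (TCP) lies at the centre of the arm's flange, where the gripper is bolted on; the fingertips stand 191 mm ahead of it and the grasp point (between the pads) lies 172 mm ahead of it; z points along the fingers, y is the direction in which the jaws open and shut (so a half turn about z gives the same grasp; the last joint's range is limited). The gripper opens to 91 mm and grips with 3 to 60 N. Pads are 32 mm wide; open, the fingers measure 118 mm over their backs; the gripper's body (76 mm by 178 mm) begins 60 mm behind the grasp point.
Start: joints at [63.426, 18.312, 89.639, -0, 72.044, -1.146], TCP at [246.887, 519.297, 404.776] pointing down, gripper open.
Joint ranges: [-177.97, 177.97], [-48.28, 115.42], [12.27, 149.76], [-77.06, 257.06], [2.81, 150.46], [-146.56, 146.56]. Speed limits (degrees/s): [147.25, 147.25, 180, 180, 180, 180].

INTERFACE

Orientations are given as [roll, pitch, yaw] about the fixed x, y, z axes, in that order (R = Rz(yaw) Ry(pitch) Rx(roll)).
In Python, from workcell import status, vision, ticket gives the robot as it stands.
- The arm moves only by the shell command python3 -m jog 'ROWS' [FORCE]. ROWS is JSON, a list of rows, each a list of 7 numbers: the finger opening in m, from 0 to 0.0912, then the shift along the tool's x, y, z in m, then the turn, a rotation vector about the tool's x, y, z in rad. A call has 1 to 12 rows; each row shifts and turns the commanded pose from where the row before left it, along the tool's axes as they then stand; what a row does not reach is not made up. A row lasts 1/8 s, in which the tool goes at most 62.5 mm and 10.7 degrees, less where a joint would pass 70% of its speed; a pose out of reach is approached as far as the arm can. A call with a gripper value outside its range is refused whole. The fingers move at their own pace and stop on an object; FORCE is the grip in N (left out, the last holds). Time passes only in rows, so rows that do not move let the fingers close. It gives the time, the measured TCP pose, the force and the opening at its end, in the units of the state.
- status.state(): the state, without advancing time (a new reading comes with each control period).
- vision.grab_frame(name): name is "side" or "top"; returns a dict with "color" (420x560x3 uint8, blue, green, red), "depth" (420x560 float32, mm along the optical axis (not along the pixel's ray), 0 where there is no reading), "fov_y" (degrees; the focal length in pixels is half the picture's height over the tangent of half this angle, whatever the lens; pixels are square), "cx", "cy" (the principal point, pixels), "pose" (4x4, takes a point from camera to world coordinates). Camera axes: x right, y down, z forward; pixel columns grow to the right and rows downward; lengths in mm; the calibration is good to about 2 mm. A picture is of the moment at which its call begins.
- ticket.job_done(): hands the job in, once; it reports no verdict.
Trained networks look in the newest picture that a camera, given by its name, has taken for a name from the list of things; names that differ only in an ending like _2 or _b are one class to them, and where a whole thing is asked for, a point or a joint stands for the part that bears it (a point fixed in the world has none). Each returns a list of dicts, best first, with "p" (0 to 1); they miss things now and then, are a little off and sometimes report something else, mostly with a low value. They report only what shows in the picture. A call takes as long as a camera call. They do not tell look-alikes from the thing itself.
- vision.find_in(camera, label): "location" ([x, y, z] in mm, in world coordinates, good to about 4 mm: the middle of the surface that is visible of it).
- vision.silhouettes(camera, label): "pixels" (420x560 bool, what is visible of it).
The state is a dict: "time_s": time; "qpos": joint angles; "qvel": joint speeds; "effort": joint torques, N m; "ee_pos": TCP position; "ee_rot": TCP orientation; "force": force on the tool from outside, world axes, zero at the start; "torque": the same for the moment, N m; "gripper_width": finger opening in mm.
Only numpy, scipy, OpenCV 4.12 (cv2) and the standard library are available. Lean on these libraries where they do the work, as an engineer would, in place of code of your own. Each camera call takes 0.05 s, during which the arm holds its last target.

TASK

The welded bracket has to be drilled through its upright next. With the fingertips, push it along the bench, standing, until the back edge of its foot is square up against the low stop strip of the drilling rest, in line with the middle of its saddle; then tip it over that edge and let it down gently, steadied all the way and never dropped, so that its upright comes to lie level on the saddle bar between the two pins with the foot still at the strip. Do not grip, squeeze or lift the bracket, and leave the chisel, punch, tin and bolt beside it where they are.

Things in the scene. Friction and masses are not known exactly. Their poses are not given: they have to be found in the camera images.
- bracket: loose bare-steel bracket, 0.7 to 1 kg, standing on a foot plate (x 0 to 100, y -32 to 32, z 0 to 10 mm). Flat upright x 28 to 33, y -25 to 25 mm, 230 mm high; gusset 5 mm thick before it (x 33 to 86, to z 60 mm). Origin: middle of the foot's lower back edge, which it tips over. Axes standing: x from that edge to the toe, y along the edge, z up. It tips towards its -x; lying, x points up.
- upright_top (a point): middle of the top end of the bracket's upright (at x 30.5, y 0, z 230 mm of the bracket)
- bracket_cm (a point): centre of mass of the bracket (x 41, z 57 mm). Tipped back about 36 degrees the bracket balances; from there it falls of itself unless something steadies its back. On the way down the foot's lower back edge creeps about 10 mm away from the strip, because the foot's 10 mm thick edge face comes to lie flat on the bench there.
- drilling_rest: dark steel rest bolted to the bench. Origin: on the bench, middle of that face of the stop strip which the foot comes against. Axes: x from this face to the side where the bracket stands, y along the strip, z up. Stop strip: x -22 to 0 mm, 150 mm long, 5 mm high. Two flat ties 5 mm high (bolt heads to 11 mm) join strip and saddle bar at y -62 and 62 mm.
- saddle (a point): middle of the saddle bar's top, 28 mm up, at x -150 mm of the rest; the upright lies level on it. The bar is 25 mm wide, 150 mm long along the rest's y. Two 12 mm pins with tapered tops stand on it at y -40 and 40 mm, up to z 50 mm. Past the bar the bench is bare; the lying upright ends near x -210 mm of the rest, 47 mm past the bar, its underside at z 28 mm.
- cold_chisel: bystander: cold chisel 138 mm long lying on the bench; origin under its middle, long axis y
- centre_punch: bystander: black centre punch 106 mm long lying on the bench; origin under its middle, long axis y
- steel_tin: bystander: open stainless tin, 67 mm across, 39 mm high; origin under its middle
- bolt: bystander: rusty hexagon bolt, 73 mm long, lying on the bench; origin under its middle, long axis y
Not all that is in view belongs to the job. There is more than one size of the bracket; the job needs the larger.

How it is judged (in metres and radians):
On the way:
1. the bracket stands with the back edge of its foot square up against the stop strip (x of bracket in the frame of drilling_rest between -0.004 and 0.005 m and y of bracket in the frame of drilling_rest between -0.015 and 0.015 m and angle between the x axis of bracket and the x axis of drilling_rest, either way round below 0.07 rad and angle between bracket's own z axis and vertical below 0.06 rad), for 0.2 s.
At the end, for the whole second after the job is handed in: The bracket lies still on its back edge and the saddle bar: upright level within 0.06 rad, its top end 185 to 235 mm beyond the strip's face and within 16 mm of the middle between the pins, the foot's edge on the bench and at most 25 mm from the strip's face (about 10 mm is normal) (angle between bracket's own x axis and vertical below 0.06 rad and x of bracket in the frame of drilling_rest below 0.025 m and height (world z) of bracket below 0.006 m and x of upright_top in the frame of drilling_rest between -0.235 and -0.185 m and y of upright_top in the frame of drilling_rest between -0.016 and 0.016 m and contact force between bracket and drilling_rest above 0.5 N and linear speed of bracket below 0.01 m/s); the robot touches nothing.
It fails at once if the bracket is dropped or thrown over (turns faster than 2.5 rad/s; let go, it would reach about 7) (angular speed of bracket above 2.5 rad/s).
It fails at once if the bracket is lifted: its back edge comes more than 15 mm off the bench (height (world z) of bracket above 0.015 m).
It fails at once if the bracket is forced: more than 35 N from the fingers (contact force between the fingers and bracket above 35 N).
It fails at once if the bracket is gripped while it is tipped over: more than 20 N from the fingers on it (a light push and a steadying fingertip need under 6 N) (angle between bracket's own z axis and vertical above 0.1 rad and contact force between the fingers and bracket above 20 N).
It fails at once if the chisel, punch, tin or bolt is moved more than 20 mm (distance of any of cold_chisel, centre_punch, steel_tin, bolt from where it was at the start of the episode above 0.02 m).
It also fails if it takes over 72 s, if anything falls off the work surface, if the arm or the gripper's body presses on something with over 40 N, if the wrist force passes 120 N, or if a joint passes its speed limit or range.

## Working session

There is one attempt and no reset: what is moved stays moved. The work goes in short steps, Python scripts to look and compute and a shell command to move; the robot and the scene stay as the last step left them, time stands still between calls to the robot, and variables do not carry over. Pictures are saved under pics/ and viewed, and the job is handed in when it is done.

```bash
mkdir -p pics; ls; cat > h.py <<'E'
import numpy as np, cv2
from workcell import status, vision, ticket
def grab(cam,fn=None):
    f=vision.grab_frame(cam)
    if fn: cv2.imwrite('pics/'+fn,f['color'])
    return f
def cloud(f):
    d=f['depth'].astype(float);h,w=d.shape
    fl=h/2/np.tan(np.radians(f['fov_y'])/2)
    v,u=np.mgrid[:h,:w]
    P=np.stack([(u-f['cx'])/fl*d,(v-f['cy'])/fl*d,d],-1)
    T=np.array(f['pose']);W=P@T[:3,:3].T+T[:3,3]
    W[d<=0]=np.nan
    return W
def proj(f,p):
    T=np.array(f['pose']);c=T[:3,:3].T@(np.array(p,float)-T[:3,3])
    h=f['depth'].shape[0];fl=h/2/np.tan(np.radians(f['fov_y'])/2)
    return np.array([c[0]/c[2]*fl+f['cx'],c[1]/c[2]*fl+f['cy']])
E
python3 - <<'E'
from h import *
for c in ['side','top']:
    f=grab(c,c+'0.png'); print(c,f['fov_y'],f['cx'],f['cy'],np.round(f['pose'],3).tolist())
    for n in ['bracket','drilling_rest','cold_chisel','centre_punch','steel_tin','bolt']:
        print(n,[(np.round(r['location']).tolist(),round(r['p'],2),np.round(proj(f,r['location'])).tolist()) for r in vision.find_in(c,n)])
print(status.state())
E
```

```text
pics
side 55.49246083856324 273.360799398867 210.5619347666389 [[0.996, -0.029, 0.084, 471.91], [-0.087, -0.496, 0.864, -777.489], [0.017, -0.868, -0.497, 661.083], [0.0, 0.0, 0.0, 1.0]]
bracket [([440.0, 35.0, 44.0], 0.95, [228.0, 263.0]), ([559.0, 43.0, 106.0], 0.8, [276.0, 239.0])]
drilling_rest [([576.0, -174.0, 9.0], 0.61, [292.0, 333.0]), ([377.0, 182.0, 18.0], 0.46, [207.0, 240.0])]
cold_chisel [([377.0, 183.0, 19.0], 0.76, [207.0, 240.0])]
centre_punch [([366.0, -213.0, 9.0], 0.5, [191.0, 354.0])]
steel_tin [([768.0, -37.0, 20.0], 0.9, [362.0, 284.0])]
bolt []
top 55.75160005140045 280.4395986484144 206.97203038138218 [[-0.027, -0.997, 0.07, 506.807], [-0.999, 0.026, -0.019, 104.999], [0.017, -0.071, -0.997, 1169.955], [0.0, 0.0, 0.0, 1.0]]
bracket [([549.0, 64.0, 10.0], 0.66, [287.0, 220.0])]
drilling_rest [([577.0, -121.0, 6.0], 0.97, [350.0, 209.0])]
cold_chisel [([374.0, 204.0, 18.0], 0.79, [240.0, 283.0])]
centre_punch [([578.0, -120.0, 8.0], 0.7, [349.0, 209.0])]
steel_tin [([772.0, -61.0, 3.0], 0.77, [327.0, 145.0])]
bolt [([626.0, 437.0, 14.0], 0.59, [158.0, 197.0])]
{'time_s': 0.7, 'qpos': array([ 6.34263815e+01,  1.83098465e+01,  8.96395992e+01,  7.07194419e-04,
        7.20429948e+01, -1.14506571e+00]), 'qvel': array([ 0.05540971, -0.01335588,  0.088412  , -0.10028769,  0.03719498,
        0.07634802]), 'effort': array([-8.67108429e-04, -4.12228167e+01, -2.32197154e+01,  7.30258576e-02,
        3.76008439e-02,  4.26574275e-06]), 'ee_pos': array([246.88188139, 519.29013537, 404.79246097]), 'ee_rot': array([ 1.79992429e+02, -5.21574391e-04,  1.54571229e+02]), 'force': array([ 0.07319856,  0.16384595, -0.03029194]), 'torque': array([ 0.00054108, -0.0054594 , -0.02045229]), 'gripper_width': 91.15551545045493}
```

View pics/side0.png

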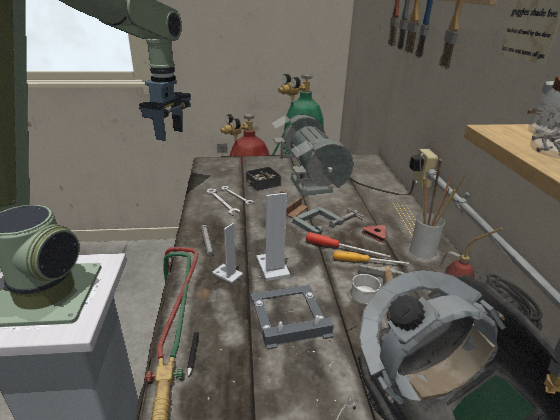

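View pics/top0.png

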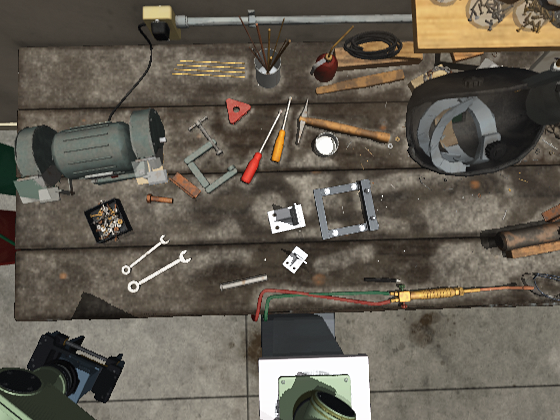

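The candidates for the bracket are the tall one at side (276,239) / top (285,217) and the short one at side (228,263) / top (294,259). The tall one is the larger. The rest is at top (346,209), with its pins on the right-hand bar. Next I'll look at close crops and measure.

```bash
python3 - <<'E'
from h import *
f=grab('top');W=cloud(f)
c=f['color'][170:290,230:400]; cv2.imwrite('pics/topcrop.png',cv2.resize(c,None,fx=4.7,fy=4.7,interpolation=cv2.INTER_CUBIC))
g=grab('side');G=cloud(g)
c=g['color'][180:360,190:350]; cv2.imwrite('pics/sidecrop.png',cv2.resize(c,None,fx=3.3,fy=3.3,interpolation=cv2.INTER_CUBIC))
np.save('W.npy',W);np.save('G.npy',G)
# height map stats
for nm,A in (('top',W),('side',G)):
    for lo,hi in ((-3,3),(3,8),(8,14),(20,33),(33,55),(60,140),(140,215),(215,260)):
        m=(A[...,2]>lo)&(A[...,2]<hi)&(A[...,0]>500)&(A[...,0]<680)&(A[...,1]>-230)&(A[...,1]<130)
        if m.sum(): print(nm,lo,hi,m.sum(),np.nanmin(A[m],0).round(),np.nanmax(A[m],0).round(),A[m].mean(0).round(1))
E
```

```text
top -3 3 4167 [ 500. -230.   -3.] [680. 130.   3.] [ 5.949e+02 -4.770e+01 -4.000e-01]
top 3 8 935 [ 500. -229.    3.] [680. 129.   8.] [580.3 -49.7   5.2]
top 8 14 539 [ 503. -174.    8.] [654. 120.  14.] [559.6  27.   10.2]
top 20 33 446 [ 516. -196.   20.] [663.  92.  33.] [ 588.3 -165.5   27. ]
top 33 55 56 [ 537. -182.   33.] [634.  83.  55.] [577.9 -73.5  43.4]
top 60 140 34 [534.  45.  62.] [583.  55. 138.] [559.1  51.   99.9]
top 140 215 38 [534.  42. 142.] [582.  56. 214.] [556.8  50.5 179.9]
top 215 260 50 [536.  42. 215.] [582.  55. 233.] [558.7  48.9 227.9]
side -3 3 4690 [ 500. -230.   -3.] [680. 130.   3.] [595.6 -82.7   1.1]
side 3 8 1318 [ 500. -230.    3.] [680. 130.   8.] [581.5 -75.4   5.5]
side 8 14 615 [ 500. -202.    8.] [662. 113.  14.] [565.1 -41.8  11. ]
side 20 33 854 [ 513. -199.   20.] [664.  54.  33.] [ 584.  -157.    28.1]
side 33 55 209 [ 535. -186.   33.] [633.  52.  55.] [571.7 -44.8  43.8]
side 60 140 517 [534.  39.  60.] [583.  53. 140.] [558.2  45.5 101.3]
side 140 215 545 [534.  38. 140.] [583.  53. 215.] [557.8  45.4 178.6]
side 215 260 149 [534.  39. 215.] [582.  53. 234.] [557.7  45.4 224.5]
```

View pics/topcrop.png

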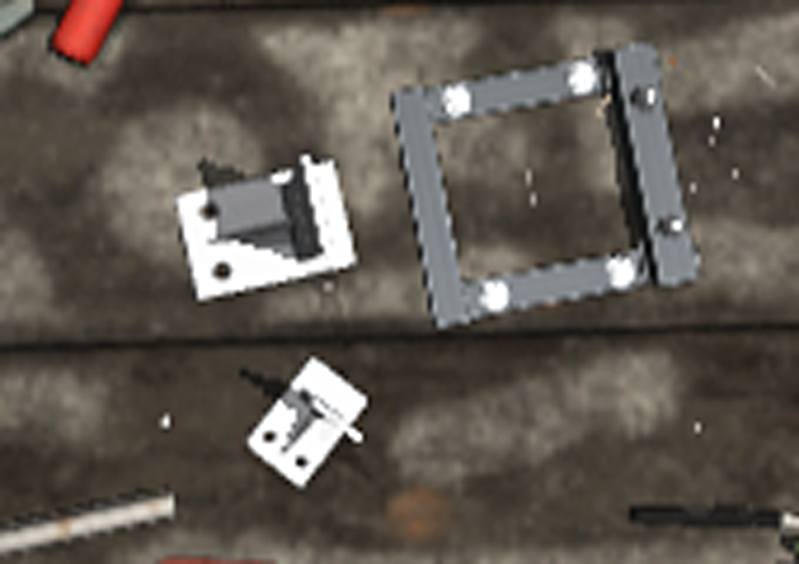

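View pics/sidecrop.png

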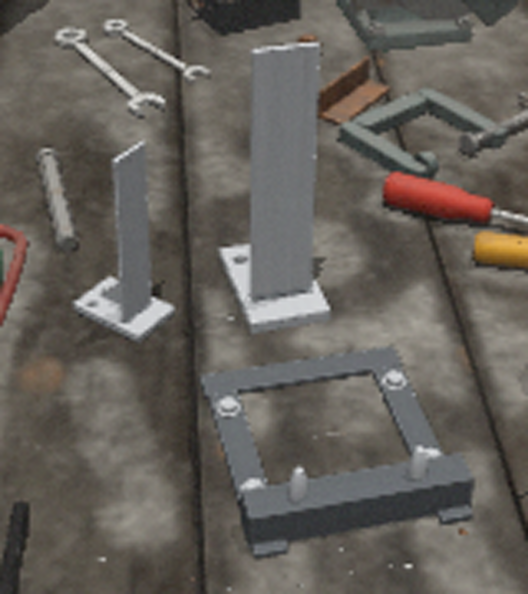

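The crops show the tall bracket with its upright's back toward the rest and its gusset toward +y. The strip is the left (far) bar and the pins stand on the right bar. Next I'll fit the poses.

```bash
python3 - <<'E'
from h import *
W=np.load('W.npy');G=np.load('G.npy')
def rect(A,m,n):
    p=A[m][:,:2].astype(np.float32); r=cv2.minAreaRect(p); print(n,m.sum(),np.round(r[0],1),np.round(r[1],1),round(r[2],2))
def roi(A,x0,x1,y0,y1,z0,z1): return (A[...,0]>x0)&(A[...,0]<x1)&(A[...,1]>y0)&(A[...,1]<y1)&(A[...,2]>z0)&(A[...,2]<z1)
for n,A in (('top',W),('side',G)):
    rect(A,roi(A,500,680,-210,-130,24,32),n+' bar')
    rect(A,roi(A,500,680,-205,-130,38,55),n+' pins')
    m=roi(A,500,680,-210,-130,40,55); print(A[m].round().tolist()[:8])
    rect(A,roi(A,500,620,0,130,7,13),n+' foot')
    m=roi(A,520,600,30,60,70,225); p=A[m]
    # face plane fit robust: y = a x + b z + c
    w=np.ones(len(p),bool)
    for _ in range(6):
        X=np.c_[p[w][:,0],p[w][:,2],np.ones(w.sum())]; c=np.linalg.lstsq(X,p[w][:,1],rcond=None)[0]
        res=p[:,1]-np.c_[p[:,0],p[:,2],np.ones(len(p))]@c; w=abs(res)<2*max(res[w].std(),.5)
    print(n,'face',c, 'yaw deg',np.degrees(np.arctan(c[0])),w.sum(), 'x range',np.percentile(p[w][:,0],[1,50,99]), 'y at 558',c@[558,150,1],res[w].std())
E
```

```text
top bar 378 [ 590.  -172.8] [149.5  25.4] 8.99
top pins 26 [ 589.6 -171.6] [90.4  8.9] 8.11
[[634.0, -166.0, 41.0], [634.0, -169.0, 41.0], [631.0, -163.0, 43.0], [631.0, -164.0, 48.0], [631.0, -167.0, 49.0], [631.0, -170.0, 47.0], [628.0, -162.0, 44.0], [628.0, -164.0, 48.0]]
top foot 453 [555.8  67.6] [64.  99.5] 11.43
top face [ 1.99053483e-01  6.49626734e-04 -6.03646326e+01] yaw deg 11.257777389927847 69 x range [534.45674564 557.65227468 582.2600103 ] y at 558 50.80465489550857 0.15809363792148934
side bar 671 [ 588.4 -173.9] [150.4  29.2] 8.98
side pins 64 [ 588.6 -176.6] [90.1 10.2] 11.49
[[627.0, -164.0, 49.0], [628.0, -166.0, 52.0], [626.0, -168.0, 51.0], [627.0, -171.0, 54.0], [630.0, -169.0, 52.0], [624.0, -168.0, 48.0], [626.0, -170.0, 49.0], [628.0, -170.0, 50.0]]
side foot 272 [555.   65.5] [ 64.7 103.7] 11.09
side face [ 1.87716039e-01 -4.94226683e-04 -5.93667014e+01] yaw deg 10.631612519739924 960 x range [534.07739318 557.75503853 582.29917449] y at 558 45.30471409477482 1.0835016863795888
```

```bash
python3 - <<'E'
from h import *
W=np.load('W.npy');G=np.load('G.npy')
def roi(A,x0,x1,y0,y1,z0,z1): return (A[...,0]>x0)&(A[...,0]<x1)&(A[...,1]>y0)&(A[...,1]<y1)&(A[...,2]>z0)&(A[...,2]<z1)
for n,A in (('top',W),('side',G)):
    m=roi(A,400,490,-20,90,15,300); print(n,'small upright',m.sum(),A[m].min(0).round(),A[m].max(0).round())
    m=roi(A,400,490,-20,90,5,300); print(n,'small',m.sum(),A[m].min(0).round(),A[m].max(0).round())
# rest outline in top picture: project model corners for overlay
f=grab('top')
im=cv2.resize(f['color'],None,fx=4,fy=4,interpolation=cv2.INTER_CUBIC)
def T(o,yaw):
    a=np.radians(yaw+90); ex=np.array([np.cos(a),np.sin(a),0]); ey=np.array([-np.sin(a),np.cos(a),0])
    return lambda x,y,z: np.array([o[0],o[1],0])+x*ex+y*ey+np.array([0,0,z])
R=T((566.5,-24.6),9.0);B=T((565.6,18.5),11.3)
def poly(fn,xs,ys,z,col):
    p=np.array([proj(f,fn(x,y,z)) for x,y in((xs[0],ys[0]),(xs[1],ys[0]),(xs[1],ys[1]),(xs[0],ys[1]))])
    cv2.polylines(im,[np.round((p+.5)*4-.5).astype(int)],True,col,1)
poly(R,(-22,0),(-75,75),5,(0,0,255));poly(R,(-162.5,-137.5),(-75,75),28,(0,255,0));poly(B,(0,100),(-32,32),10,(0,0,255));poly(B,(28,33),(-25,25),230,(0,255,0))
cv2.imwrite('pics/ov.png',im[170*4:270*4,250*4:400*4])
E
```

```text
top small upright 40 [422.  25.  16.] [458.  57. 157.]
top small 227 [401.   9.   5.] [481.  80. 157.]
side small upright 485 [422.  20.  15.] [457.  55. 158.]
side small 717 [401.   8.   5.] [473.  79. 158.]
```

View pics/ov.png

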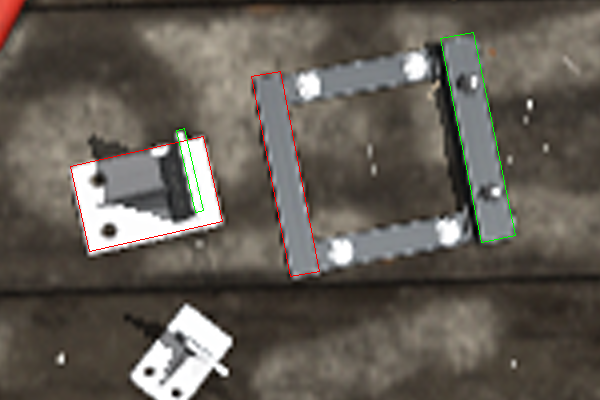

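The overlay matches the foot outline and the rest closely. In the rest frame the bracket sits at x≈43, y≈-6, with yaw off by 2.3°. I'll push low at the toe, with both fingertips spread along the edge.

```bash
cat >> h.py <<'E'
from scipy.spatial.transform import Rotation as Ro
O=np.array([566.5,-24.6,0]);YAW=9.0
a_=np.radians(YAW+90); EX=np.array([np.cos(a_),np.sin(a_),0]); EY=np.array([-np.sin(a_),np.cos(a_),0])
def r2w(x,y,z): return O+x*EX+y*EY+np.array([0,0,z])
def w2r(p):
    d=np.array(p)-O; return np.array([d@EX,d@EY,d[2]])
def st():
    s=status.state(); R=Ro.from_euler('xyz',s['ee_rot'],degrees=True)
    tip=s['ee_pos']+R.apply([0,0,191])
    print('t',round(s['time_s'],2),'tcp',s['ee_pos'].round(1),'rpy',s['ee_rot'].round(2),'tip rest',w2r(tip).round(1),'F',s['force'].round(1),'w',round(s['gripper_width'],1),'q',s['qpos'].round(0)); return s,R
def plan(tip,rot,n=1):
    s,R=st(); pos=np.array(tip)-rot.apply([0,0,191])
    print('tool shift m',(R.inv().apply(pos-s['ee_pos'])/1000/n).round(4),'rotvec',((R.inv()*rot).as_rotvec()/n).round(4),'per row, n',n)
E
python3 -m jog '[[0.016,-0.043,-0.0193,0,0,0,0],[0.016,-0.043,-0.0193,0,0,0,0],[0.016,-0.043,-0.0193,0,0,0,0],[0.016,-0.043,-0.0193,0,0,0,0],[0.016,-0.043,-0.0193,0,0,0,0],[0.016,-0.043,-0.0193,0,0,0,0],[0.016,-0.043,-0.0193,0,0,0,0],[0.016,-0.043,-0.0193,0,0,0,0],[0.016,-0.043,-0.0193,0,0,0,0],[0.016,-0.043,-0.0193,0,0,0,0]]' 10
python3 -c "
from h import *
plan(r2w(184,-16,8),Ro.from_euler('xyz',[180,0,99],degrees=True),6)"
```

```text
time_s: 2.1
ee_pos: [553.2, 159.0, 404.9]
ee_rot: [180.0, 0.0, 154.6]
force: [0.9, 1.0, -0.1]
gripper_width: 15.8
t 2.1 tcp [553.2 159.  404.9] rpy [1.7997e+02 1.0000e-02 1.5456e+02] tip rest [183.5 -15.7 213.9] F [ 0.9  1.  -0.1] w 15.8 q [ 15.  18.  90.   0.  72. -50.]
tool shift m [0.     0.0001 0.0343] rotvec [ 1.000e-04 -0.000e+00  1.616e-01] per row, n 6
```

```bash

python3 -m jog '[[0.016,0,0,0.01,0,0,0.1616],[0.016,0,0,0.02,0,0,0.1616],[0.016,0,0,0.03,0,0,0.1616],[0.016,0,0,0.03,0,0,0.1616],[0.016,0,0,0.03,0,0,0.1616],[0.016,0,0,0.03,0,0,0.1616],[0.016,0,0,0.03,0,0,0],[0.016,0,0,0.02,0,0,0],[0.016,0,0,0.008,0,0,0],[0.016,0,0,0,0,0,0]]' 10
python3 -c "
from h import *
plan(r2w(184,-16,5),Ro.from_euler('xyz',[180,0,99],degrees=True),1)
grab('side','s1.png');grab('top','t1.png')"
```

```text
time_s: 3.35
ee_pos: [552.5, 160.4, 196.7]
ee_rot: [-180.0, -0.0, 99.0]
force: [-0.8, -0.5, -0.5]
gripper_width: 15.9
t 3.35 tcp [552.5 160.4 196.7] rpy [-179.98   -0.     99.02] tip rest [184.9 -15.    5.7] F [-0.8 -0.5 -0.5] w 15.9 q [ 15.  30. 105.   0.  45.   6.]
tool shift m [-0.0009  0.0009  0.0007] rotvec [-0.0003 -0.      0.0003] per row, n 1
```

View pics/s1.png

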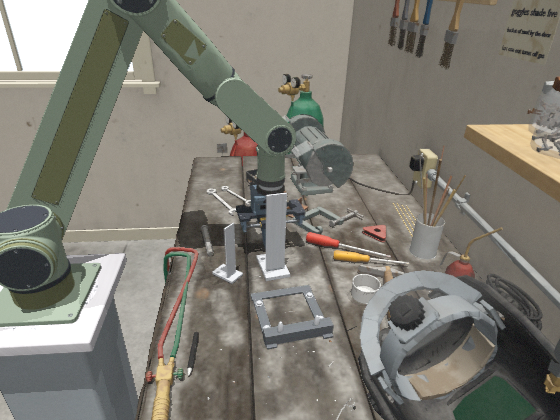

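```bash

python3 -m jog '[[0.016,-0.008,0,0,0,0,0],[0.016,-0.008,0,0,0,0,0],[0.016,-0.006,0,0,0,0,0],[0.016,-0.003,0,0,0,0,0],[0.016,-0.003,-0.0005,0,0,0,0],[0.016,-0.003,-0.0005,0,0,0,0],[0.016,-0.003,-0.0005,0,0,0,0],[0.016,-0.003,-0.0005,0,0,0,0],[0.016,-0.003,-0.0005,0,0,0,0],[0.016,-0.003,-0.0005,0,0,0,0],[0.016,-0.003,-0.0005,0,0,0,0],[0.016,-0.002,-0.0004,0,0,0,0]]' 10
cat > bp.py <<'E'
from h import *
def roi(A,x0,x1,y0,y1,z0,z1): return (A[...,0]>x0)&(A[...,0]<x1)&(A[...,1]>y0)&(A[...,1]<y1)&(A[...,2]>z0)&(A[...,2]<z1)
def brk(fn):
    f=grab('top',fn);A=cloud(f);p=A.reshape(-1,3);p=p[~np.isnan(p[:,0])]
    r=(p-O)@np.c_[EX,EY,[0,0,1]]
    from numpy import abs
    # bright foot top & use colour: steel bright
    return f,A
def face(fn=None):
    g=grab('side',fn);A=cloud(g);d=A-O;X=d@EX;Y=d@EY;Z=A[...,2]
    m=(abs(Y)<45)&(Z>80)&(Z<222)&(X>-10)&(X<80)
    p=np.c_[X[m],Y[m],Z[m]];w=np.ones(len(p),bool)
    for _ in range(8):
        M=np.c_[p[w][:,1:],np.ones(w.sum())];c=np.linalg.lstsq(M,p[w][:,0],rcond=None)[0]
        res=p[:,0]-np.c_[p[:,1:],np.ones(len(p))]@c;w=abs(res)<2*max(res[w].std(),.5)
    y=p[w][:,1];lo,hi=np.percentile(y,[.5,99.5])
    print('face: x(back edge)~',round(c@[(lo+hi)/2,0,1]-28,1),'at z150',round(c@[(lo+hi)/2,150,1]-28,1),'yaw err deg',round(np.degrees(-np.arctan(c[0])),2),'tilt deg',round(-np.degrees(np.arctan(c[1])),2),'y mid',round((lo+hi)/2,1),'width',round(hi-lo,1),w.sum())
E
python3 -c "
from bp import *
st();face('s2.png');grab('top','t2.png')
im=cv2.imread('pics/t2.png')[170:290,230:400];cv2.imwrite('pics/t2c.png',cv2.resize(im,None,fx=4.5,fy=4.5))"
```

```text
time_s: 4.95
ee_pos: [556.4, 113.2, 197.1]
ee_rot: [179.9, -0.1, 99.0]
force: [0.4, 6.7, 1.1]
gripper_width: 16.2
t 4.95 tcp [556.4 113.2 197.1] rpy [ 1.7988e+02 -1.3000e-01  9.8960e+01] tip rest [138.1 -12.    6.1] F [0.4 6.7 1.1] w 16.2 q [ 10.  29. 106.   0.  45.   1.]
face: x(back edge)~ 21.1 at z150 20.8 yaw err deg -0.45 tilt deg 0.13 y mid 3.2 width 49.8 881
```

View pics/s2.png

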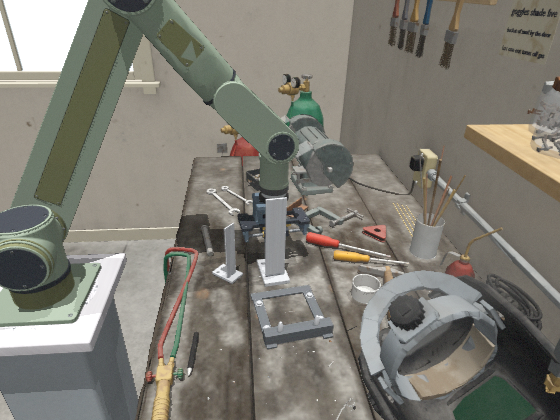

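View pics/t2c.png

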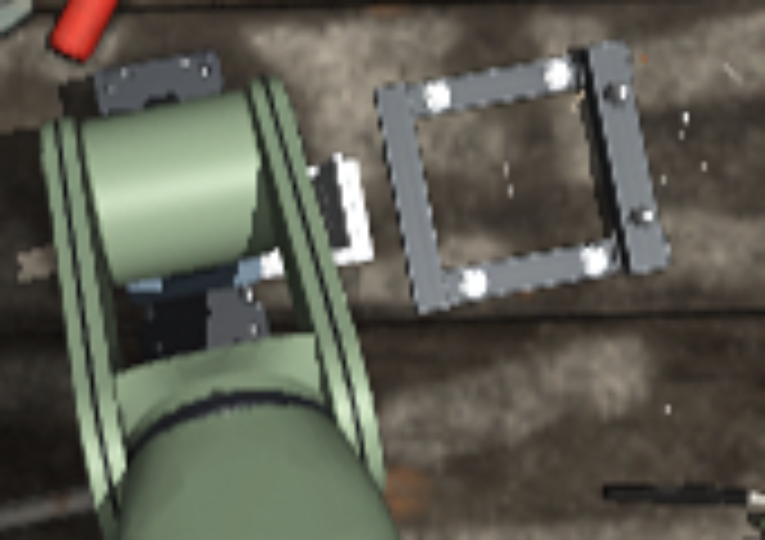

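The bracket is now square to the rest, its lateral position is about right, and 21 mm are left to go. I'll push straight, then creep.

```bash

python3 -m jog '[[0.016,-0.003,0,0,0,0,0],[0.016,-0.003,0,0,0,0,0],[0.016,-0.003,0,0,0,0,0],[0.016,-0.003,0,0,0,0,0],[0.016,-0.003,0,0,0,0,0],[0.016,-0.002,0,0,0,0,0],[0.016,-0.001,0,0,0,0,0]]' 10
python3 -c "
from bp import *
st();face('s3.png')"
python3 -m jog '[[0.016,-0.001,0,0,0,0,0],[0.016,-0.001,0,0,0,0,0]]'
python3 -c "
from bp import *
st();face('s4.png')"
```

```text
time_s: 5.92
ee_pos: [558.9, 95.5, 197.0]
ee_rot: [180.0, -0.1, 98.9]
force: [-0.9, 6.5, 0.6]
gripper_width: 15.9
t 5.92 tcp [558.9  95.5 197. ] rpy [ 1.7996e+02 -1.4000e-01  9.8930e+01] tip rest [120.3 -11.4   6. ] F [-0.9  6.5  0.6] w 15.9 q [  8.  29. 106.   0.  45.  -1.]
face: x(back edge)~ 3.3 at z150 3.2 yaw err deg -1.44 tilt deg 0.07 y mid 5.0 width 49.8 927
time_s: 6.22
ee_pos: [559.1, 93.6, 197.0]
ee_rot: [180.0, -0.1, 98.9]
force: [-0.2, 7.3, 1.3]
gripper_width: 16.0
t 6.22 tcp [559.1  93.6 197. ] rpy [ 1.7997e+02 -1.4000e-01  9.8940e+01] tip rest [118.3 -11.3   6. ] F [-0.2  7.3  1.3] w 16.0 q [  8.  29. 106.   0.  45.  -1.]
face: x(back edge)~ 1.6 at z150 1.2 yaw err deg -1.48 tilt deg 0.16 y mid 4.8 width 49.0 944
```

```bash

python3 -m jog '[[0.016,-0.001,0,0,0,0,0],[0.016,-0.001,0,0,0,0,0]]'
python3 -c "
from bp import *
st();face('s5.png')"
python3 -m jog '[[0.016,-0.001,0,0,0,0,0],[0.016,-0.0005,0,0,0,0,0],[0.016,0,0,0,0,0,0]]'
python3 -c "
from bp import *
st();face('s6.png')"
```

```text
time_s: 6.52
ee_pos: [559.4, 91.8, 197.0]
ee_rot: [180.0, -0.2, 98.9]
force: [-1.8, 8.5, 1.6]
gripper_width: 16.3
t 6.53 tcp [559.4  91.8 197. ] rpy [179.97  -0.19  98.9 ] tip rest [116.8 -11.3   6. ] F [-1.8  8.5  1.6] w 16.3 q [  8.  29. 106.   0.  45.  -1.]
face: x(back edge)~ -0.1 at z150 -0.1 yaw err deg -1.43 tilt deg 0.02 y mid 4.7 width 49.0 925
time_s: 6.95
ee_pos: [559.5, 91.3, 197.0]
ee_rot: [180.0, -0.3, 98.9]
force: [-1.6, 12.2, 1.7]
gripper_width: 15.9
t 6.95 tcp [559.5  91.3 197. ] rpy [179.97  -0.3   98.85] tip rest [116.5 -11.3   6. ] F [-1.6 12.2  1.7] w 15.9 q [  8.  29. 106.   0.  45.  -1.]
face: x(back edge)~ 0.2 at z150 -0.4 yaw err deg -1.39 tilt deg 0.22 y mid 4.7 width 49.3 924
```

The foot is against the strip: the force rose with no further motion and the bracket is still square. Next I'll back off, rise and turn the jaws across the upright's thickness.

```bash

python3 -m jog '[[0.016,0.003,0,0,0,0,0],[0.016,0.012,0,0,0,0,0],[0.016,0.025,0,0,0,0,0],[0.02,0.01,0,-0.02,0,0,0],[0.03,0,0,-0.045,0,0,0],[0.04,0,0,-0.045,0,0,0],[0.05,0,0,-0.045,0,0,0],[0.06,0,0,-0.045,0,0,0],[0.06,0,0,-0.045,0,0,0],[0.06,0,0,-0.025,0,0,0]]'
python3 -c "
from bp import *
st();face('s7.png')
f=grab('top','t7.png');A=cloud(f);d=A-O
m=(A[...,2]>222)&(A[...,2]<245)&(abs(d@EY)<60)&(abs(d@EX-30)<30);print('top end',m.sum(), (d@EX)[m].mean(),(d@EY)[m].mean())
cv2.imwrite('pics/t7c.png',cv2.resize(f['color'][170:270,250:400],None,fx=5,fy=5))"
```

```text
time_s: 8.25
ee_pos: [551.7, 138.6, 469.4]
ee_rot: [179.8, 0.0, 99.0]
force: [0.3, -0.4, -1.1]
gripper_width: 59.9
t 8.25 tcp [551.7 138.6 469.4] rpy [1.798e+02 2.000e-02 9.902e+01] tip rest [163.4 -11.6 278.4] F [ 0.3 -0.4 -1.1] w 59.9 q [13. 16. 84. -0. 80.  4.]
face: x(back edge)~ 0.1 at z150 -0.3 yaw err deg -1.21 tilt deg 0.18 y mid 4.7 width 49.1 948
top end 51 31.05060620676173 4.253621413480898
```

View pics/t7c.png

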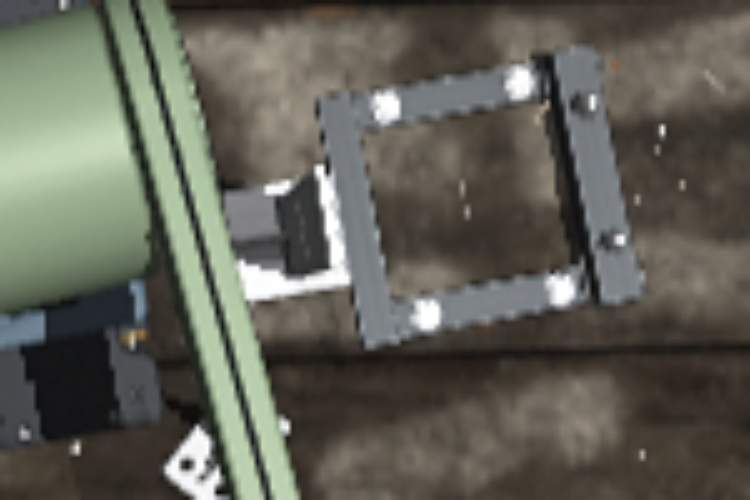

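The foot is flush on the strip, but it sits about 4 mm off centre at +y with a slight clockwise yaw. The pins leave 9 mm each side, so I'll nudge it about 5 mm toward -y. The open fingers will straddle the upright's width low down with the tool tilted 45°, one finger pushing its edge, with no squeeze.

```bash
python3 -c "
from h import *
R=Ro.from_euler('xyz',[180,0,99],degrees=True)*Ro.from_rotvec([0,-np.pi/4,0])
plan(r2w(110,-12,122),R,8)"
```

```text
t 8.35 tcp [552.  138.7 469.8] rpy [179.63   0.    99.02] tip rest [163.5 -12.4 278.8] F [-0.2  0.  -0.1] w 59.8 q [13. 16. 84. -0. 80.  4.]
tool shift m [ 0.0102 -0.0001  0.0266] rotvec [ 0.0008 -0.0982 -0.0003] per row, n 8
```

```bash

python3 -m jog '[[0.08,0,0,0,0,-0.157,0],[0.08,0,0,0,0,-0.157,0],[0.08,0,0,0,0,-0.157,0],[0.08,0,0,0,0,-0.157,0],[0.08,0,0,0,0,-0.157,0],[0.08,0.0297,0,0.0133,0,0,0],[0.08,0.0297,0,0.0133,0,0,0],[0.08,0.0297,0,0.0133,0,0,0],[0.08,0.0297,0,0.0133,0,0,0],[0.08,0.0297,0,0.0133,0,0,0],[0.08,0.0297,0,0.0133,0,0,0],[0.08,0.0297,0,0.0133,0,0,0]]'
python3 -c "
from bp import *
R=Ro.from_euler('xyz',[180,0,99],degrees=True)*Ro.from_rotvec([0,-np.pi/4,0])
plan(r2w(18,-10.7,30),R,6);face('s8.png')"
```

```text
time_s: 9.85
ee_pos: [538.3, 218.9, 251.3]
ee_rot: [-179.8, 45.0, 99.2]
force: [-0.1, 0.8, 0.2]
gripper_width: 80.1
t 9.85 tcp [538.3 218.9 251.3] rpy [-179.77   45.01   99.23] tip rest [109.8 -10.1 116.3] F [-0.1  0.8  0.2] w 80.1 q [ 30.  32.  99. -43.  75.  43.]
tool shift m [-0.0007  0.0001  0.021 ] rotvec [-0.0002  0.      0.0005] per row, n 6
face: x(back edge)~ -0.1 at z150 -0.2 yaw err deg -1.16 tilt deg 0.07 y mid 4.7 width 48.9 921
```

View pics/s8.png

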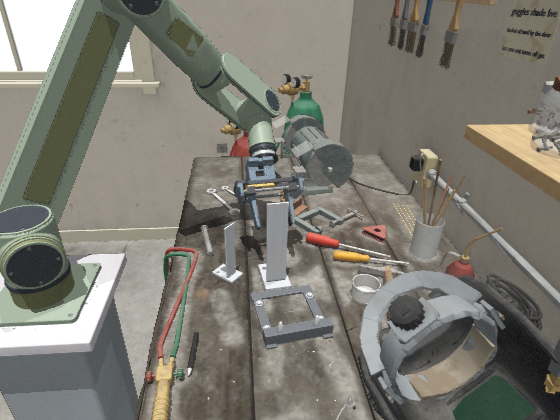

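```bash

python3 -m jog '[[0.08,0,-0.002,0.015,0,0,0],[0.08,-0.001,0,0.025,0,0,0],[0.08,-0.001,0,0.025,0,0,0],[0.08,-0.001,0,0.025,0,0,0],[0.08,-0.001,0,0.021,0,0,0],[0.08,0,0,0.015,0,0,0],[0.08,0,0,0,0,0,0]]'
python3 -c "
from bp import *
st();face('s9.png')"
python3 -m jog '[[0.08,0,0.001,0,0,0,0],[0.08,0,0.001,0,0,0,0],[0.08,0,0.001,0,0,0,0],[0.08,0,0.001,0,0,0,0],[0.08,0,0.001,0,0,0,0],[0.08,0,0,0,0,0,0]]'
python3 -c "
from bp import *
st();face('s10.png')"
```

```text
time_s: 10.78
ee_pos: [551.5, 126.8, 167.1]
ee_rot: [-179.9, 45.0, 99.0]
force: [-0.4, 0.2, 0.4]
gripper_width: 80.1
t 10.78 tcp [551.5 126.8 167.1] rpy [-179.9    44.99   99.03] tip rest [16.9 -8.6 32. ] F [-0.4  0.2  0.4] w 80.1 q [ 22.  36. 107. -51.  62.  48.]
face: x(back edge)~ -0.1 at z150 -0.3 yaw err deg -1.27 tilt deg 0.1 y mid 4.8 width 49.0 935
time_s: 11.58
ee_pos: [555.5, 128.4, 167.7]
ee_rot: [-179.8, 45.0, 99.1]
force: [-3.8, -3.0, 0.8]
gripper_width: 79.9
t 11.57 tcp [555.5 128.4 167.7] rpy [-179.8    45.04   99.06] tip rest [ 17.7 -12.6  32.7] F [-3.8 -3.   0.8] w 79.9 q [ 22.  37. 106. -51.  62.  48.]
face: x(back edge)~ 0.2 at z150 0.3 yaw err deg -0.49 tilt deg -0.03 y mid 1.4 width 49.5 967
```

View pics/s10.png

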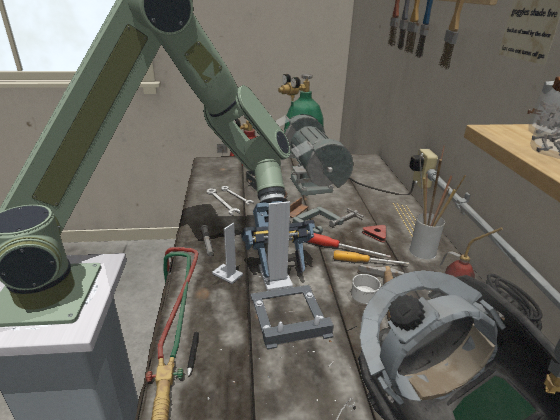

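The nudge worked: y≈1.4 and yaw -0.5°, still at the strip. I'll withdraw along the tool axis.

```bash

python3 -m jog '[[0.08,0,-0.002,0,0,0,0],[0.08,0,-0.002,0,0,0,0],[0.08,0,0,-0.02,0,0,0],[0.08,0,0,-0.03,0,0,0],[0.08,0,0,-0.04,0,0,0],[0.08,0,0,-0.04,0,0,0],[0.08,-0.03,0,-0.01,0,0,0],[0.07,-0.04,0,-0.01,0,0,0],[0.06,-0.04,0,-0.01,0,0,0],[0.06,-0.04,0,-0.01,0,0,0],[0.06,-0.04,0,-0.01,0,0,0]]'
python3 -c "
from bp import *
plan(r2w(30,1,300),Ro.from_euler('xyz',[180,0,9],degrees=True),1)
face('s11.png')"
```

```text
time_s: 13.0
ee_pos: [553.3, 121.0, 431.9]
ee_rot: [179.8, 44.9, 99.0]
force: [0.8, -0.0, -0.4]
gripper_width: 60.0
t 13.0 tcp [553.3 121.  431.9] rpy [179.83  44.91  98.98] tip rest [ 11.  -10.3 296.6] F [ 0.8 -0.  -0.4] w 60.0 q [ 21.  19.  90. -44.  84.  22.]
tool shift m [-0.1238 -0.0108  0.0399] rotvec [0.6149 0.6107 1.4834] per row, n 1
face: x(back edge)~ 0.5 at z150 0.3 yaw err deg -0.65 tilt deg 0.08 y mid 1.7 width 49.8 939
```

```bash

python3 -m jog '[[0.06,0,0,0,0,0.157,0],[0.06,0,0,0,0,0.157,0],[0.06,0,0,0,0,0.157,0],[0.06,0,0,0,0,0.157,0],[0.06,0,0,0,0,0.157,0],[0.06,0,0,-0.01,0,0,0.1745],[0.06,0,0,-0.01,0,0,0.1745],[0.06,0,0,-0.01,0,0,0.1745],[0.06,0,0,0,0,0,0.1745],[0.06,0,0,0,0,0,0.1745],[0.06,0,0,0,0,0,0.1745],[0.06,0,0,0,0,0,0.1745]]'
python3 -m jog '[[0.06,0,0,0,0,0,0.1745],[0.06,0,0,0,0,0,0.1745],[0.06,0,0,0,0,0,0]]'
python3 -c "
from bp import *
plan(r2w(30.5,1,272),Ro.from_euler('xyz',[180,0,9],degrees=True),4)
face('s12.png')
f=grab('top');A=cloud(f);d=A-O
m=(A[...,2]>222)&(A[...,2]<245)&(abs(d@EY)<60)&(abs(d@EX-30)<30);print('top end',m.sum(), (d@EX)[m].mean(),(d@EY)[m].mean())"
```

```text
time_s: 14.55
ee_pos: [553.3, 121.8, 460.3]
ee_rot: [180.0, -0.1, 28.8]
force: [-0.4, -0.0, -1.1]
gripper_width: 60.5
time_s: 14.92
ee_pos: [553.3, 121.6, 460.1]
ee_rot: [-180.0, -0.1, 9.2]
force: [-0.8, 0.2, 1.1]
gripper_width: 60.0
t 14.93 tcp [553.3 121.6 460.1] rpy [-1.7998e+02 -7.0000e-02  9.2400e+00] tip rest [146.6 -10.1 269.1] F [-0.8  0.2  1.1] w 60.0 q [11. 16. 85.  0. 79. 92.]
tool shift m [-0.0028  0.029  -0.0007] rotvec [-0.0001 -0.0003  0.001 ] per row, n 4
face: x(back edge)~ 0.3 at z150 0.2 yaw err deg -0.52 tilt deg 0.03 y mid 1.7 width 49.7 921
top end 49 31.457162148846862 0.8289932736698807
```

```bash

python3 -m jog '[[0.06,-0.0028,0.029,-0.001,0,0,0],[0.06,-0.0028,0.029,-0.001,0,0,0],[0.06,-0.0028,0.029,-0.001,0,0,0],[0.06,-0.0028,0.029,-0.001,0,0,0],[0.06,0,0,0,0,0,0]]'
python3 -c "
from bp import *
plan(r2w(30.5,1,208),Ro.from_euler('xyz',[180,0,9],degrees=True),4)
f=grab('side','s13.png');cv2.imwrite('pics/s13c.png',cv2.resize(f['color'][120:300,180:380],None,fx=3.5,fy=3.5))"
```

```text
time_s: 15.65
ee_pos: [560.9, 3.3, 463.6]
ee_rot: [180.0, -0.0, 9.0]
force: [0.1, 0.7, 0.9]
gripper_width: 60.1
t 15.65 tcp [560.9   3.3 463.6] rpy [ 1.7999e+02 -3.0000e-02  9.0000e+00] tip rest [ 28.4   1.1 272.6] F [0.1 0.7 0.9] w 60.1 q [-1. 15. 86. -0. 79. 80.]
tool shift m [ 0.     -0.0005  0.0161] rotvec [ 0.     -0.0001  0.    ] per row, n 4
```

View pics/s13c.png

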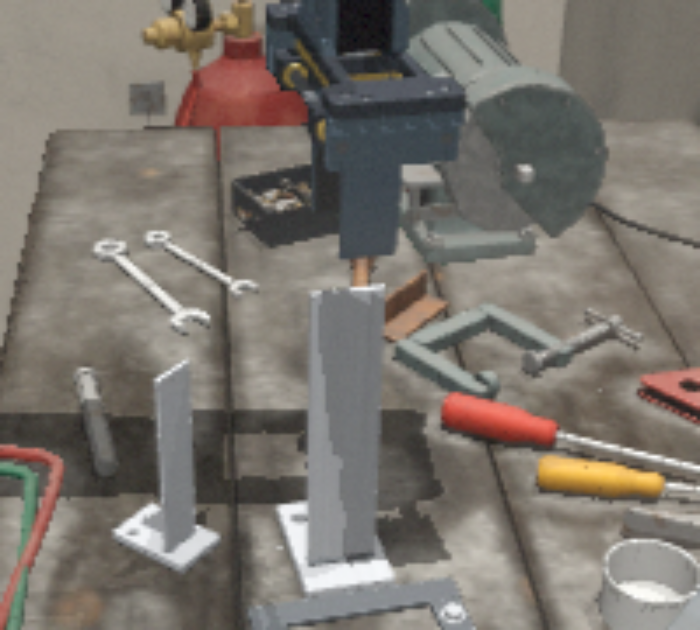

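```bash

python3 -m jog '[[0.06,0,-0.001,0.01,0,0,0],[0.06,0,-0.001,0.02,0,0,0],[0.06,0,0,0.02,0,0,0],[0.06,0,0,0.014,0,0,0],[0.05,0,0,0,0,0,0],[0.04,0,0,0,0,0,0]]'
python3 -c "
from bp import *
s,R=st()
f=grab('side','s14.png');cv2.imwrite('pics/s14c.png',cv2.resize(f['color'][120:300,180:380],None,fx=3.5,fy=3.5))"
```

```text
time_s: 16.45
ee_pos: [560.8, 6.7, 399.8]
ee_rot: [180.0, -0.1, 9.1]
force: [0.2, -0.2, 0.1]
gripper_width: 42.9
t 16.45 tcp [560.8   6.7 399.8] rpy [ 1.80e+02 -7.00e-02  9.06e+00] tip rest [ 31.8   0.5 208.8] F [ 0.2 -0.2  0.1] w 42.9 q [-0. 17. 92.  0. 71. 80.]
```

View pics/s14c.png

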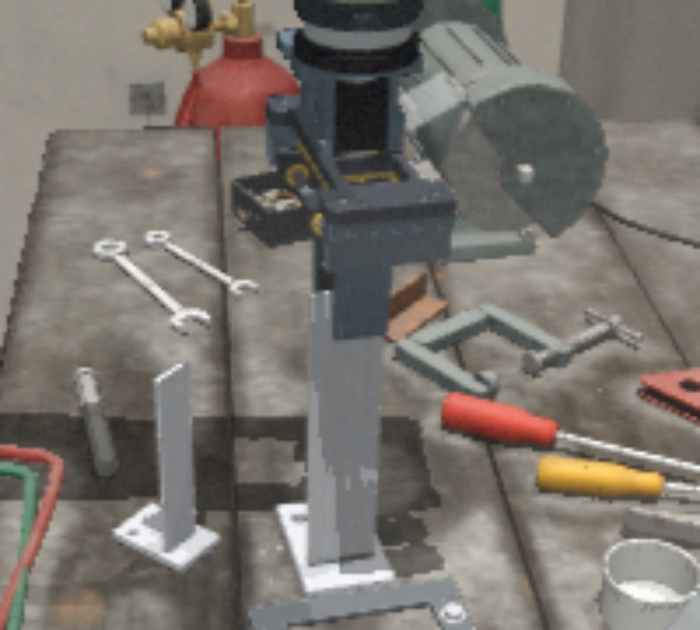

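```bash
cat > path.py <<'E'
from h import *
def xo(t):
    return 5*np.tan(t) if t<np.radians(60) else 10*np.sin(t)
def pose(thdeg,X,Z,dx=0):  # tip centre at local (X,Z), tool aligned with bracket; TCP in rest x,z
    t=np.radians(thdeg);ex=np.array([np.cos(t),np.sin(t)]);ez=np.array([-np.sin(t),np.cos(t)])
    return np.array([xo(t)+dx,0])+X*ex+(Z+191)*ez, ex, ez
def rows(seq):
    for a,b in zip(seq[:-1],seq[1:]):
        p,ex,ez=pose(*a);q,_,_=pose(*b);d=(q-p)/1000
        print(b[0],'[w,0,%.4f,%.4f,%.4f,0,0]'%(-d@ex,-d@ez,np.radians(b[0]-a[0])))
E
python3 -m jog '[[0.03,0,0,0,0,0,0],[0.02,0,0,0,0,0,0],[0.018,0,0,0,0,0,0],[0.018,0,0.002,0,0,0,0],[0.018,0,0.002,0,0,0,0],[0.018,0,0.001,0,0,0,0],[0.018,0,0,0,0,0,0]]'
python3 -c "
from bp import *
from path import *
st();face('s15.png')
rows([(t,24,208) for t in np.arange(0,53,2.6)])"
```

```text
time_s: 17.38
ee_pos: [561.3, 1.4, 399.2]
ee_rot: [-180.0, 0.0, 9.0]
force: [0.3, -0.1, 0.9]
gripper_width: 18.2
t 17.38 tcp [561.3   1.4 399.2] rpy [-179.99    0.      9.02] tip rest [ 26.5   1.  208.2] F [ 0.3 -0.1  0.9] w 18.2 q [-1. 17. 92.  0. 71. 80.]
face: x(back edge)~ 0.0 at z150 0.3 yaw err deg -0.54 tilt deg -0.1 y mid 1.7 width 49.8 823
2.6 [w,0,0.0179,-0.0007,0.0454,0,0]
5.2 [w,0,0.0179,-0.0007,0.0454,0,0]
7.800000000000001 [w,0,0.0179,-0.0007,0.0454,0,0]
10.4 [w,0,0.0179,-0.0006,0.0454,0,0]
13.0 [w,0,0.0179,-0.0006,0.0454,0,0]
15.600000000000001 [w,0,0.0179,-0.0006,0.0454,0,0]
18.2 [w,0,0.0179,-0.0006,0.0454,0,0]
20.8 [w,0,0.0179,-0.0006,0.0454,0,0]
23.400000000000002 [w,0,0.0179,-0.0006,0.0454,0,0]
26.0 [w,0,0.0179,-0.0006,0.0454,0,0]
28.6 [w,0,0.0179,-0.0006,0.0454,0,0]
31.200000000000003 [w,0,0.0179,-0.0005,0.0454,0,0]
33.800000000000004 [w,0,0.0179,-0.0005,0.0454,0,0]
36.4 [w,0,0.0178,-0.0005,0.0454,0,0]
39.0 [w,0,0.0178,-0.0005,0.0454,0,0]
41.6 [w,0,0.0178,-0.0004,0.0454,0,0]
44.2 [w,0,0.0178,-0.0004,0.0454,0,0]
46.800000000000004 [w,0,0.0178,-0.0004,0.0454,0,0]
49.4 [w,0,0.0178,-0.0003,0.0454,0,0]
52.0 [w,0,0.0178,-0.0002,0.0454,0,0]
```

```bash

python3 -m jog '[[0.018,0,0.003,0,0,0,0],[0.018,0,0.009,-0.0003,0.0227,0,0],[0.018,0,0.009,-0.0003,0.0227,0,0],[0.018,0,0.009,-0.0003,0.0227,0,0],[0.018,0,0.009,-0.0003,0.0227,0,0],[0.018,0,0.009,-0.0003,0.0227,0,0],[0.018,0,0.009,-0.0003,0.0227,0,0],[0.018,0,0.009,-0.0003,0.0227,0,0],[0.018,0,0.009,-0.0003,0.0227,0,0]]'
cat >> path.py <<'E'
def loc():  # tool local position assuming alignment
    s,R=st();z=R.apply([0,0,1]);th=np.degrees(np.arctan2(z@EX,-z[2]))
    r=w2r(s['ee_pos']+191*z);t=np.radians(th);p=np.array([r[0]-xo(t),r[2]]);ex=np.array([np.cos(t),np.sin(t)]);ez=np.array([-np.sin(t),np.cos(t)])
    print('tool tilt',th.round(2),'local X,Z',(p@ex).round(1),(p@ez).round(1),'y',r[1].round(1))
def upr(fn=None):
    g=grab('side',fn);A=cloud(g);d=A-O;X=d@EX;Y=d@EY;Z=A[...,2];C=g['color'].astype(int)
    return g,X,Y,Z
E
python3 -c "
from path import *
loc();grab('side','s16.png')"
```

```text
time_s: 18.55
ee_pos: [573.2, -73.1, 395.8]
ee_rot: [-169.5, -0.0, 9.0]
force: [-0.8, 1.2, 1.3]
gripper_width: 18.0
t 18.55 tcp [573.2 -73.1 395.8] rpy [-169.51   -0.      9.03] tip rest [-14.2   1.  208. ] F [-0.8  1.2  1.3] w 18.0 q [-11.  20.  89.  10.  75.  67.]
tool tilt 10.49 local X,Z 23.1 207.3 y 1.0
```

View pics/s16.png

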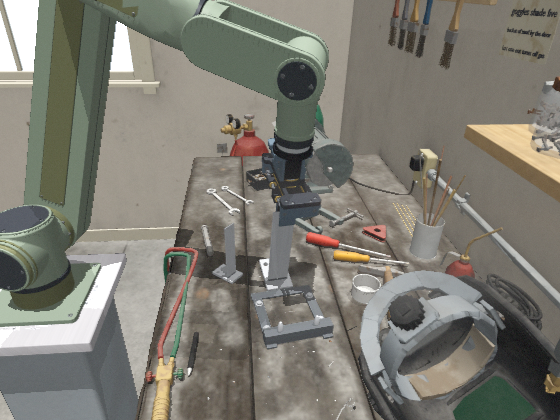

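It is tipping with about a 1 N push and the tool tracks the path. Continuing.

```bash

python3 -m jog '[[0.018,0,0.0138,-0.0005,0.035,0,0],[0.018,0,0.0138,-0.0005,0.035,0,0],[0.018,0,0.0138,-0.0005,0.035,0,0],[0.018,0,0.0138,-0.0005,0.035,0,0],[0.018,0,0.0138,-0.0005,0.035,0,0],[0.018,0,0.0138,-0.0005,0.035,0,0],[0.018,0,0.0138,-0.0005,0.035,0,0],[0.018,0,0.0138,-0.0005,0.035,0,0]]'
python3 -c "
from path import *
loc();f=grab('side','s17.png');cv2.imwrite('pics/s17c.png',cv2.resize(f['color'][120:350,180:380],None,fx=2.6,fy=2.6))"
```

```text
time_s: 19.6
ee_pos: [589.9, -178.2, 366.3]
ee_rot: [-153.4, -0.0, 9.0]
force: [-0.1, 0.4, -0.2]
gripper_width: 18.0
t 19.6 tcp [ 589.9 -178.2  366.3] rpy [-153.42   -0.      9.03] tip rest [-69.9   1.  195.5] F [-0.1  0.4 -0.2] w 18.0 q [-23.  27.  84.  22.  84.  53.]
tool tilt 26.58 local X,Z 22.7 207.2 y 1.0
```

View pics/s17c.png

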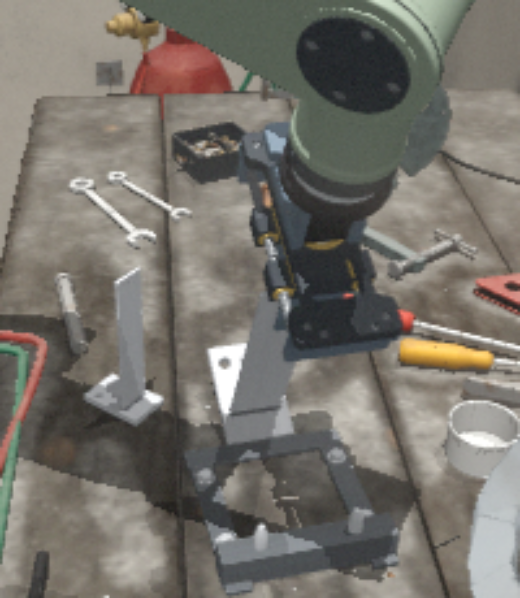

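Tipped about 27°, with the fingers loose around the upright. Now slowly through balance.

```bash

python3 -m jog '[[0.018,0,0.0104,-0.0003,0.0262,0,0],[0.018,0,0.0104,-0.0003,0.0262,0,0],[0.018,0,0.0104,-0.0003,0.0262,0,0],[0.018,0,0.0104,-0.0003,0.0262,0,0],[0.018,0,0.0104,-0.0003,0.0262,0,0],[0.018,0,0.0104,-0.0003,0.0262,0,0],[0.018,0,0.0104,-0.0003,0.0262,0,0],[0.018,0,0.0104,-0.0003,0.0262,0,0],[0.018,0,0.0104,-0.0003,0.0262,0,0],[0.018,0,0,0,0,0,0]]'
python3 -c "
from path import *
loc();f=grab('side','s18.png');cv2.imwrite('pics/s18c.png',cv2.resize(f['color'][120:350,180:380],None,fx=2.6,fy=2.6))"
```

```text
time_s: 20.9
ee_pos: [602.3, -257.4, 317.8]
ee_rot: [-140.0, 0.1, 9.0]
force: [0.3, 0.8, 0.5]
gripper_width: 18.2
t 20.9 tcp [ 602.3 -257.4  317.8] rpy [-1.3999e+02  7.0000e-02  8.9800e+00] tip rest [-112.7    1.2  171.5] F [0.3 0.8 0.5] w 18.2 q [-30.  35.  79.  30.  93.  45.]
tool tilt 40.01 local X,Z 20.7 206.5 y 1.2
```

View pics/s18c.png

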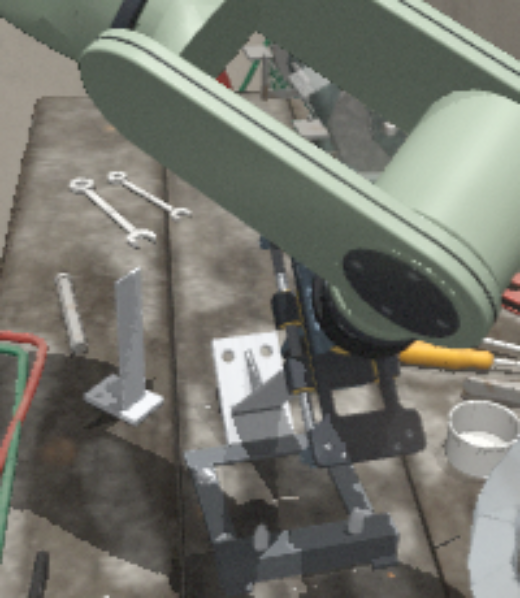

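```bash

python3 -m jog '[[0.018,0,0.0104,-0.0003,0.0262,0,0],[0.018,0,0.0104,-0.0002,0.0262,0,0],[0.018,0,0.0104,-0.0002,0.0262,0,0],[0.018,0,0.0104,-0.0002,0.0262,0,0],[0.018,0,0.0104,-0.0002,0.0262,0,0],[0.018,0,0.0104,-0.0002,0.0262,0,0],[0.018,0,0.0104,-0.0002,0.0262,0,0],[0.018,0,0.0104,-0.0002,0.0262,0,0],[0.018,0,0,0,0,0,0]]'
python3 -c "
from path import *
loc();f=grab('side','s19.png');cv2.imwrite('pics/s19c.png',cv2.resize(f['color'][120:350,180:380],None,fx=2.6,fy=2.6))
f=grab('top','t19.png');cv2.imwrite('pics/t19c.png',cv2.resize(f['color'][150:300,250:450],None,fx=3.5,fy=3.5))
A=cloud(f);d=A-O;X=d@EX;Y=d@EY;Z=A[...,2]
m=(abs(Y)<34)&(X>5)&(X<110)&(Z>5)
import sys
for lo in range(10,100,10):
    k=m&(X>=lo)&(X<lo+10); print(lo,k.sum(),np.median(Z[k]).round(1) if k.sum() else '',end=' | ')"
```

```text
time_s: 22.08
ee_pos: [611.6, -316.1, 259.9]
ee_rot: [-128.0, 0.1, 9.0]
force: [-0.4, -0.2, -0.8]
gripper_width: 18.0
t 22.07 tcp [ 611.6 -316.1  259.9] rpy [-1.2795e+02  7.0000e-02  8.9900e+00] tip rest [-144.4    1.1  142.5] F [-0.4 -0.2 -0.8] w 18.0 q [-35.  43.  75.  35. 101.  40.]
tool tilt 52.05 local X,Z 19.6 206.5 y 1.1
10 72 34.9 | 20 68 45.8 | 30 72 61.0 | 40 73 74.0 | 50 83 85.2 | 60 21 83.0 | 70 0  | 80 1 5.8 | 90 0  |
```

View pics/s19c.png

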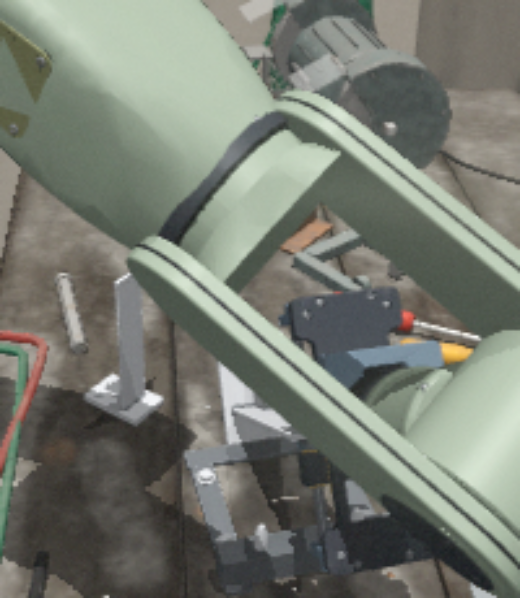

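View pics/t19c.png

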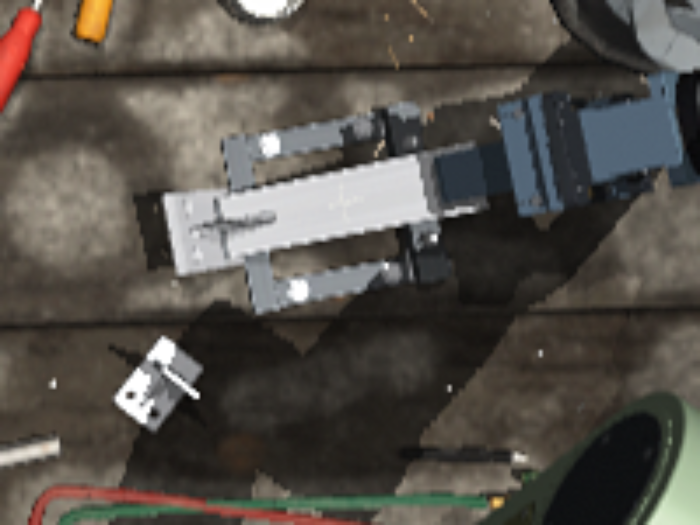

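```bash
cat >> path.py <<'E'
def tilt(fn=None,xr=(-125,-15)):
    f=grab('top',fn);A=cloud(f);d=A-O;X=d@EX;Y=d@EY;Z=A[...,2]
    m=(abs(Y)<28)&(X>xr[0])&(X<xr[1])&(Z>22);p=np.c_[X[m],Y[m],Z[m]];w=abs(p[:,2]-np.median(p[:,2]))<90
    for _ in range(10):
        M=np.c_[p[w][:,:2],np.ones(w.sum())];c=np.linalg.lstsq(M,p[w][:,2],rcond=None)[0]
        res=p[:,2]-np.c_[p[:,:2],np.ones(len(p))]@c;w=abs(res)<2*max(res[w].std(),1)
    th=90+np.degrees(np.arctan(c[0]));t=np.radians(th)
    # front face: point at local X=33: line z = x_o-dep: n=(cos t,sin t); n.(x-x_o,z)=33
    k=p[w];dd=k[:,0]*np.cos(t)+k[:,2]*np.sin(t)
    print('bracket tilt',th.round(2),'xo if pivot on bench',((dd.mean()-33)/np.cos(t)).round(1),'y mid',np.percentile(k[:,1],[1,99]).mean().round(1),'lateral slope',c[1].round(3),w.sum(),res[w].std().round(2))
    return f,X,Y,Z
E
python3 -c "
from path import *
loc();f,X,Y,Z=tilt('t20.png')
A=cloud(f)
m=(A[...,0]>640)&(A[...,0]<900)&(A[...,1]<-150)&(A[...,1]>-520)&(A[...,2]>15)
h=np.zeros(m.shape,np.uint8);h[m]=np.clip(A[...,2][m]/3,0,255)
for y in range(-500,-140,40):
    k=m&(abs(A[...,1]-y)<20); 
    r=[(x,int(np.nanmax(A[...,2][k&(abs(A[...,0]-x)<15)],initial=0))) for x in range(660,900,30)]
    print(y,r)
"
```

```text
t 22.18 tcp [ 611.8 -315.5  261. ] rpy [-1.2801e+02  1.0000e-02  9.0400e+00] tip rest [-143.9    0.9  143.4] F [-0.7 -0.5 -1.4] w 17.7 q [-35.  43.  75.  35. 101.  40.]
tool tilt 51.99 local X,Z 20.5 206.7 y 0.9
bracket tilt 55.95 xo if pivot on bench 5.0 y mid 0.5 lateral slope 0.003 689 1.65
-500 [(660, 0), (690, 0), (720, 0), (750, 61), (780, 51), (810, 379), (840, 397), (870, 272)]
-460 [(660, 392), (690, 141), (720, 107), (750, 79), (780, 49), (810, 298), (840, 451), (870, 269)]
-420 [(660, 422), (690, 402), (720, 294), (750, 287), (780, 283), (810, 300), (840, 465), (870, 502)]
-380 [(660, 411), (690, 375), (720, 295), (750, 285), (780, 283), (810, 296), (840, 465), (870, 548)]
-340 [(660, 373), (690, 194), (720, 138), (750, 100), (780, 275), (810, 289), (840, 465), (870, 547)]
-300 [(660, 289), (690, 222), (720, 245), (750, 262), (780, 274), (810, 270), (840, 465), (870, 555)]
-260 [(660, 142), (690, 217), (720, 247), (750, 248), (780, 184), (810, 232), (840, 466), (870, 545)]
-220 [(660, 0), (690, 0), (720, 0), (750, 0), (780, 38), (810, 34), (840, 466), (870, 466)]
-180 [(660, 31), (690, 0), (720, 0), (750, 0), (780, 36), (810, 34), (840, 466), (870, 466)]
```

View pics/t20.png

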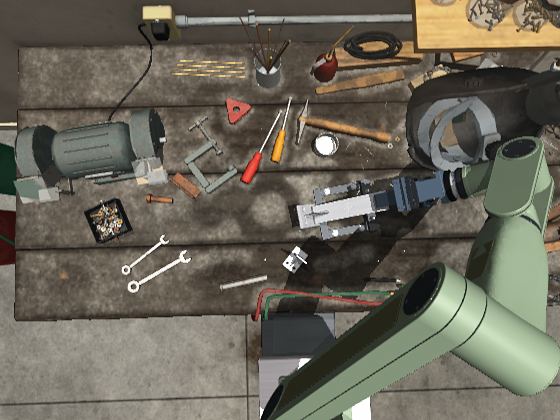

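```bash
python3 -c "
from h import *
A=np.load('W.npy');B=np.load('G.npy')
A=np.concatenate([A.reshape(-1,3),B.reshape(-1,3)])
for y in range(-620,-140,30):
    k=abs(A[:,1]-y)<15
    print(y,[(x,int(np.nanmax(A[:,2][k&(abs(A[:,0]-x)<15)],initial=-1))) for x in range(480,900,30)])
"
```

```text
-620 [(480, 93), (510, 90), (540, 3), (570, 4), (600, 3), (630, 4), (660, 5), (690, 6), (720, -1), (750, 148), (780, 213), (810, 107), (840, 90), (870, 115)]
-590 [(480, 92), (510, 88), (540, 4), (570, 6), (600, 3), (630, 4), (660, 4), (690, 5), (720, 155), (750, 152), (780, 261), (810, 90), (840, 84), (870, 181)]
-560 [(480, 92), (510, 84), (540, 5), (570, 4), (600, 3), (630, 3), (660, 3), (690, 164), (720, 159), (750, 128), (780, 309), (810, 306), (840, 308), (870, 233)]
-530 [(480, 92), (510, 82), (540, 4), (570, 4), (600, 2), (630, 3), (660, 159), (690, 168), (720, 148), (750, 109), (780, 74), (810, 321), (840, 318), (870, 251)]
-500 [(480, 3), (510, 4), (540, 4), (570, 4), (600, 4), (630, 4), (660, 170), (690, 168), (720, 133), (750, 61), (780, 55), (810, 380), (840, 381), (870, 271)]
-470 [(480, 3), (510, 4), (540, 7), (570, 5), (600, 3), (630, 4), (660, 173), (690, 161), (720, 94), (750, 78), (780, 52), (810, 416), (840, 418), (870, 268)]
-440 [(480, 5), (510, 4), (540, 7), (570, 5), (600, 3), (630, 4), (660, 219), (690, 297), (720, 107), (750, 74), (780, 46), (810, 301), (840
[... 754 characters left out ...]
5), (720, 246), (750, 264), (780, 268), (810, 259), (840, 466), (870, 562)]
-260 [(480, 4), (510, 4), (540, 4), (570, 3), (600, 5), (630, 5), (660, 6), (690, 4), (720, 115), (750, 114), (780, 171), (810, 232), (840, 466), (870, 543)]
-230 [(480, 5), (510, 5), (540, 4), (570, 4), (600, 4), (630, 5), (660, 4), (690, 4), (720, 4), (750, 4), (780, 39), (810, 176), (840, 465), (870, 466)]
-200 [(480, 3), (510, 32), (540, 45), (570, 32), (600, 30), (630, 6), (660, 7), (690, 4), (720, 4), (750, 4), (780, 37), (810, 33), (840, 465), (870, 466)]
-170 [(480, 4), (510, 31), (540, 53), (570, 32), (600, 33), (630, 53), (660, 32), (690, 5), (720, 6), (750, 4), (780, 31), (810, 35), (840, 465), (870, 465)]
```

```bash
python3 -c "
import cv2;cv2.imwrite('pics/s19b.png',cv2.imread('pics/s19.png'))"
```

```text
(no output)
```

View pics/s19b.png

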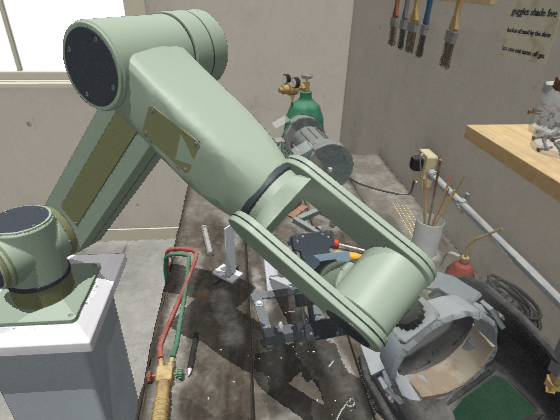

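The upright now rests on the back finger: bracket tilt 56°, tool 52°, pivot about 5 mm off the strip, y≈0.5. The grey helmet (top ~(450,120)) stands at x≥645, and my wrist would come down on it if I lowered straight on. So I'll swing the tool 22° within the plane of the upright about the fingertips. That keeps the finger flush and takes the wrist away from the helmet.

```bash

python3 -m jog '[[0.018,-0.0058,0,0.0001,0,0.032,0],[0.018,-0.0115,0,0.0004,0,0.064,0],[0.018,-0.0115,0,0.0004,0,0.064,0],[0.018,-0.0115,0,0.0004,0,0.064,0],[0.018,-0.0115,0,0.0004,0,0.064,0],[0.018,-0.0115,0,0.0004,0,0.064,0],[0.018,-0.0058,0,0.0001,0,0.032,0],[0.018,0,0,0,0,0,0]]'
python3 -c "
from path import *
s,R=st();print(R.as_matrix().round(3).tolist())
n=-R.apply([0,1,0]);print('jaw normal in rest',(n@EX).round(3),(n@EY).round(3),n[2].round(3))
tilt('t21.png')"
```

```text
time_s: 23.22
ee_pos: [543.1, -315.7, 253.4]
ee_rot: [-126.0, -13.4, -8.7]
force: [0.6, -0.2, -1.5]
gripper_width: 18.0
t 23.23 tcp [ 543.1 -315.7  253.4] rpy [-125.95  -13.35   -8.65] tip rest [-144.4   -2.9  144.3] F [ 0.6 -0.2 -1.5] w 18.0 q [-41.  37.  92.  49.  84.  30.]
[[0.962, 0.097, 0.256], [-0.146, -0.609, 0.78], [0.231, -0.788, -0.571]]
jaw normal in rest 0.616 0.0 0.788
bracket tilt 56.04 xo if pivot on bench 5.7 y mid 0.9 lateral slope 0.001 743 1.82
```

View pics/t21.png

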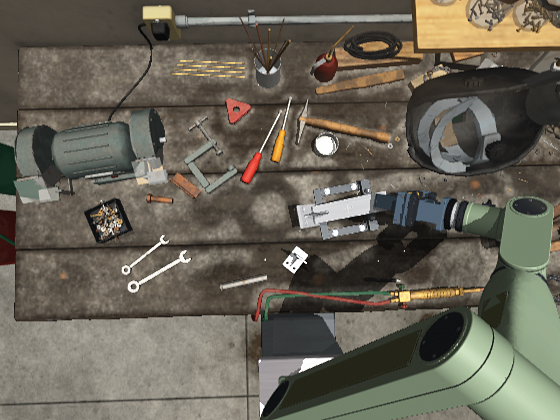

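```bash

python3 -m jog '[[0.022,0,-0.002,0,0,0,0],[0.026,0,-0.002,0,0,0,0],[0.03,0,-0.002,0,0,0,0],[0.034,0,-0.002,0,0,0,0],[0.038,0,-0.002,0,0,0,0],[0.042,0,-0.002,0,0,0,0],[0.046,0,-0.002,0,0,0,0],[0.05,0,-0.002,0,0,0,0],[0.054,0,-0.002,0,0,0,0],[0.058,0,-0.002,0,0,0,0],[0.062,0,-0.002,0,0,0,0],[0.064,0,-0.001,0,0,0,0]]'
cat >> path.py <<'E'
def fin():  # back finger inner tip (centre) in rest and perpendicular info
    s,R=st();g=s['gripper_width']
    P=w2r(s['ee_pos']+R.apply([0,g/2,191])); v=R.apply([0,0,1]);n=-R.apply([0,1,0])
    t=np.degrees(np.arctan2(n[2],n@EX)); w=R.apply([1,0,0])
    lows=[w2r(s['ee_pos']+R.apply([sx*16,g/2+13.4,191]))[2] for sx in(-1,1)]
    body=min(w2r(s['ee_pos']+R.apply([sx*38,89,112]))[2] for sx in(-1,1))
    print('finger plane tilt',t.round(2),'inner tip rest',P.round(1),'plane offset n.P',(np.array([n@EX,n@EY,n[2]])@P).round(1),'lowest tip z',np.round(lows,1),'body low',round(body,1))
E
python3 -c "
from path import *
fin();tilt('t22.png',(-120,-15))"
```

```text
time_s: 24.78
ee_pos: [541.3, -301.7, 271.2]
ee_rot: [-125.9, -13.3, -8.6]
force: [0.3, 0.1, -1.0]
gripper_width: 64.1
t 24.77 tcp [ 541.3 -301.7  271.2] rpy [-125.95  -13.35   -8.61] tip rest [-130.2   -3.2  162.1] F [ 0.3  0.1 -1. ] w 64.1 q [-40.  35.  93.  50.  84.  31.]
finger plane tilt 51.97 inner tip rest [-149.9   -3.2  136.9] plane offset n.P 15.4 lowest tip z [122.6 130. ] body low 128.4
bracket tilt 56.13 xo if pivot on bench 6.0 y mid 0.7 lateral slope 0.001 688 1.68
```

```bash
cat > low.py <<'E'
from path import *
s,R0=st();g=s['gripper_width']
M=np.c_[EX,EY,[0,0,1.]]
P0=w2r(s['ee_pos']+R0.apply([0,g/2,191]))
def tgt(f):
    th=np.radians(56.1+f*(90-56.1));xo_=6+4*f;tt=52-4*f;L=24.3+f*(17-24.3)
    E=np.array([xo_+28*np.cos(th)-230*np.sin(th),28*np.sin(th)+230*np.cos(th)])
    t=np.radians(tt);d=np.array([np.sin(t),-np.cos(t)]);P=E+L*d
    rot=Ro.from_rotvec(EY*np.radians(4*f))*R0   # reduce tilt
    Pw=O+P[0]*EX+P0[1]*EY+np.array([0,0,P[1]])
    return Pw-rot.apply([0,g/2,191]),rot,P
import sys
N=int(sys.argv[1])
prev=(s['ee_pos'],R0)
for i in range(0,N+1):
    p,r,P=tgt(i/N)
    if i==0: print('start err',(R0.inv().apply(p-s['ee_pos'])).round(2)); prev=(p,r);continue
    d=prev[1].inv().apply(p-prev[0])/1000;w=(prev[1].inv()*r).as_rotvec()
    print(round(56.1+33.9*i/N,1),P.round(0),'[0.064,%.4f,%.4f,%.4f,%.4f,%.4f,%.4f]'%(*d,*w)); prev=(p,r)
E
python3 low.py 20
```

```text
t 24.82 tcp [ 541.3 -301.6  271.3] rpy [-125.94  -13.35   -8.61] tip rest [-130.1   -3.2  162.2] F [-0.4  0.1  0.5] w 63.7 q [-40.  35.  93.  50.  84.  31.]
start err [-0.01  0.66  0.02]
57.8 [-155.  131.] [0.064,0.0001,0.0062,-0.0003,-0.0032,-0.0000,-0.0013]
59.5 [-159.  126.] [0.064,0.0000,0.0062,-0.0001,-0.0032,-0.0000,-0.0013]
61.2 [-163.  121.] [0.064,-0.0000,0.0062,0.0001,-0.0032,-0.0000,-0.0013]
62.9 [-167.  115.] [0.064,-0.0001,0.0062,0.0003,-0.0032,-0.0000,-0.0013]
64.6 [-171.  110.] [0.064,-0.0002,0.0062,0.0005,-0.0032,-0.0000,-0.0013]
66.3 [-175.  104.] [0.064,-0.0003,0.0061,0.0007,-0.0032,-0.0000,-0.0013]
68.0 [-178.   98.] [0.064,-0.0004,0.0061,0.0009,-0.0032,-0.0000,-0.0013]
69.7 [-182.   93.] [0.064,-0.0005,0.0061,0.0012,-0.0032,-0.0000,-0.0013]
71.4 [-185.   87.] [0.064,-0.0006,0.0060,0.0014,-0.0032,-0.0000,-0.0013]
73.0 [-188.   81.] [0.064,-0.0006,0.0059,0.0016,-0.0032,-0.0000,-0.0013]
74.7 [-191.   74.] [0.064,-0.0007,0.0059,0.0018,-0.0032,-0.0000,-0.0013]
76.4 [-193.   68.] [0.064,-0.0008,0.0058,0.0020,-0.0032,-0.0000,-0.0013]
78.1 [-196.   62.] [0.064,-0.0009,0.0057,0.0022,-0.0032,-0.0000,-0.0013]
79.8 [-198.   56.] [0.064,-0.0010,0.0056,0.0024,-0.0032,-0.0000,-0.0013]
81.5 [-200.   49.] [0.064,-0.0010,0.0056,0.0025,-0.0032,-0.0000,-0.0013]
83.2 [-202.   43.] [0.064,-0.0011,0.0055,0.0027,-0.0032,-0.0000,-0.0013]
84.9 [-204.   36.] [0.064,-0.0012,0.0053,0.0029,-0.0032,-0.0000,-0.0013]
86.6 [-205.   30.] [0.064,-0.0013,0.0052,0.0031,-0.0032,-0.0000,-0.0013]
88.3 [-206.   23.] [0.064,-0.0013,0.0051,0.0033,-0.0032,-0.0000,-0.0013]
90.0 [-207.   17.] [0.064,-0.0014,0.0050,0.0035,-0.0032,-0.0000,-0.0013]
```

```bash

python3 -m jog '[[0.064,0,0.0031,-0.0002,-0.0016,0,-0.0006],[0.064,0,0.0031,-0.0001,-0.0016,0,-0.0006],[0.064,0,0.0062,-0.0001,-0.0032,0,-0.0013],[0.064,0,0.0062,0.0001,-0.0032,0,-0.0013],[0.064,-0.0001,0.0062,0.0003,-0.0032,0,-0.0013],[0.064,-0.0002,0.0062,0.0005,-0.0032,0,-0.0013],[0.064,-0.0003,0.0061,0.0007,-0.0032,0,-0.0013],[0.064,-0.0004,0.0061,0.0009,-0.0032,0,-0.0013],[0.064,0,0,0,0,0,0]]'
python3 -c "
from path import *
fin();tilt('t23.png',(-110,-20))"
```

```text
time_s: 25.95
ee_pos: [545.1, -326.9, 235.4]
ee_rot: [-127.3, -13.7, -8.3]
force: [0.1, -0.2, -1.3]
gripper_width: 63.9
t 25.95 tcp [ 545.1 -326.9  235.4] rpy [-127.3   -13.74   -8.33] tip rest [-158.4   -3.1  123. ] F [ 0.1 -0.2 -1.3] w 63.9 q [-42.  38.  91.  49.  83.  29.]
finger plane tilt 50.6 inner tip rest [-178.7   -3.1   98.3] plane offset n.P -37.5 lowest tip z [84.1 91.7] body low 91.7
bracket tilt 68.63 xo if pivot on bench 11.3 y mid 0.7 lateral slope 0.014 534 1.71
```

View pics/t23.png

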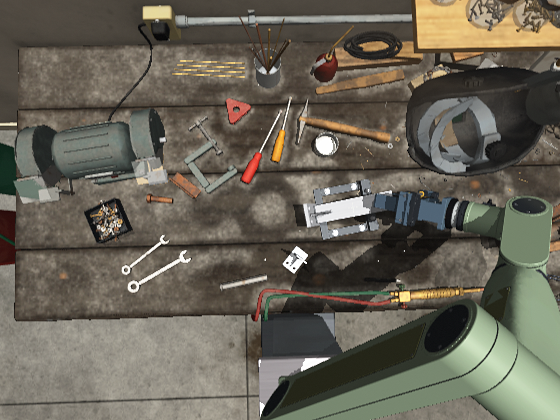

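```bash

python3 -m jog '[[0.064,-0.0005,0.0061,0.0012,-0.0032,0,-0.0013],[0.064,-0.0006,0.006,0.0014,-0.0032,0,-0.0013],[0.064,-0.0006,0.0059,0.0016,-0.0032,0,-0.0013],[0.064,-0.0007,0.0059,0.0018,-0.0032,0,-0.0013],[0.064,-0.0008,0.0058,0.002,-0.0032,0,-0.0013],[0.064,-0.0009,0.0057,0.0022,-0.0032,0,-0.0013],[0.064,-0.001,0.0056,0.0024,-0.0032,0,-0.0013],[0.064,0,0,0,0,0,0]]'
python3 -c "
from path import *
fin();tilt('t24.png',(-110,-20));f=grab('side','s24.png')"
```

```text
time_s: 27.0
ee_pos: [547.6, -342.6, 195.2]
ee_rot: [-128.7, -14.1, -8.0]
force: [0.8, 0.5, -2.0]
gripper_width: 64.0
t 27.0 tcp [ 547.6 -342.6  195.2] rpy [-128.66  -14.14   -7.99] tip rest [-177.    -3.    79.5] F [ 0.8  0.5 -2. ] w 64.0 q [-42.  41.  91.  48.  80.  25.]
finger plane tilt 49.22 inner tip rest [-197.9   -3.    55.3] plane offset n.P -87.4 lowest tip z [41.2 49. ] body low 50.7
bracket tilt 80.66 xo if pivot on bench 26.1 y mid 0.7 lateral slope -0.008 438 1.43
```

View pics/s24.png

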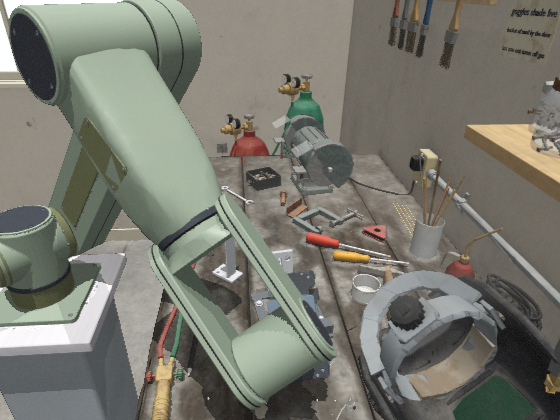

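```bash
python3 -c "
from path import *
f,X,Y,Z=tilt('t25.png',(-110,-20))
for z0 in (20,40,60,80,95):
    m=(abs(Y)<32)&(X>-40)&(X<70)&(abs(Z-z0)<10); print(z0,m.sum(),np.percentile(X[m],[2,50,98]).round(1) if m.sum() else '')
cv2.imwrite('pics/t25c.png',cv2.resize(f['color'][170:260,270:420],None,fx=5,fy=5))"
```

```text
bracket tilt 80.68 xo if pivot on bench 28.0 y mid 0.5 lateral slope 0.004 499 1.79
20 1 [1.9 1.9 1.9]
40 249 [-39.4 -17.6   4.2]
60 25 [-38.1 -20.1   9.2]
80 25 [-14.4   4.9  12.7]
95 94 [ 7.1 19.4 24.9]
```

View pics/t25c.png

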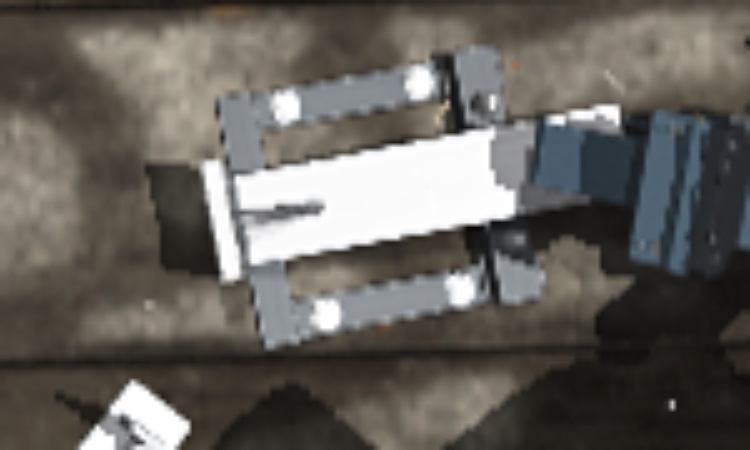

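The foot is still at the strip: the toe edge at x≈25 implies the back edge is at about 9 mm. The upright is centred between the pins at 80.7°. Letting it down the rest of the way.

```bash

python3 -m jog '[[0.064,-0.001,0.0056,0.0025,-0.0032,0,-0.0013],[0.064,-0.0011,0.0055,0.0027,-0.0032,0,-0.0013],[0.064,-0.0012,0.0053,0.0029,-0.0032,0,-0.0013],[0.064,-0.0007,0.0026,0.0016,-0.0016,0,-0.0007],[0.064,-0.0006,0.0026,0.0016,-0.0016,0,-0.0007],[0.064,0,0,0,0,0,0]]'
python3 -c "
from path import *
fin();f,X,Y,Z=tilt('t26.png',(-110,-20));
m=(abs(Y)<32)&(X>-20)&(X<60)&(abs(Z-97)<12);print('toe maxX',np.percentile(X[m],98),m.sum())"
```

```text
time_s: 27.9
ee_pos: [548.3, -347.4, 171.2]
ee_rot: [-129.4, -14.4, -7.8]
force: [-0.3, -0.4, -1.9]
gripper_width: 64.3
t 27.9 tcp [ 548.3 -347.4  171.2] rpy [-129.44  -14.39   -7.78] tip rest [-183.4   -3.    53.7] F [-0.3 -0.4 -1.9] w 64.3 q [-43.  43.  91.  48.  78.  23.]
finger plane tilt 48.42 inner tip rest [-204.8   -3.    29.6] plane offset n.P -113.7 lowest tip z [15.6 23.6] body low 26.3
bracket tilt 87.71 xo if pivot on bench 117.9 y mid 0.7 lateral slope 0.003 468 1.66
toe maxX 13.144987479722275 100
```

```bash

python3 -m jog '[[0.064,-0.0007,0.0026,0.0017,-0.0016,0,-0.0007],[0.064,-0.0007,0.0025,0.0017,-0.0016,0,-0.0007],[0.064,0,0,0,0,0,0]]'
python3 -c "
from path import *
fin();f,X,Y,Z=tilt('t27.png',(-110,-20))"
python3 -m jog '[[0.064,-0.0007,0.0025,0.0017,-0.0016,0,-0.0007],[0.064,-0.0007,0.0025,0.0017,-0.0016,0,-0.0007],[0.064,0,0,0,0,0,0]]'
python3 -c "
from path import *
fin();f,X,Y,Z=tilt('t28.png',(-110,-20));
m=(abs(Y)<32)&(X>-20)&(X<60)&(abs(Z-97)<12);print('toe maxX',np.percentile(X[m],98),m.sum())"
```

```text
time_s: 28.32
ee_pos: [548.4, -348.1, 164.9]
ee_rot: [-129.7, -14.5, -7.7]
force: [0.1, -0.8, -2.5]
gripper_width: 63.6
t 28.32 tcp [ 548.4 -348.1  164.9] rpy [-129.65  -14.46   -7.74] tip rest [-184.6   -3.    46.9] F [ 0.1 -0.8 -2.5] w 63.6 q [-43.  44.  92.  48.  77.  23.]
finger plane tilt 48.21 inner tip rest [-205.8   -3.    23.2] plane offset n.P -119.9 lowest tip z [ 9.2 17.2] body low 19.9
bracket tilt 89.07 xo if pivot on bench 248.7 y mid 0.6 lateral slope -0.005 459 1.55
time_s: 28.75
ee_pos: [548.4, -348.6, 158.7]
ee_rot: [-129.8, -14.5, -7.7]
force: [-0.1, -0.9, -1.6]
gripper_width: 64.0
t 28.75 tcp [ 548.4 -348.6  158.7] rpy [-129.84  -14.51   -7.68] tip rest [-185.5   -2.9   40.2] F [-0.1 -0.9 -1.6] w 64.0 q [-43.  44.  92.  48.  77.  22.]
finger plane tilt 48.02 inner tip rest [-206.9   -2.9   16.4] plane offset n.P -126.2 lowest tip z [ 2.5 10.5] body low 13.5
bracket tilt 90.91 xo if pivot on bench -263.3 y mid 0.6 lateral slope 0.012 451 1.59
toe maxX 7.558981857307778 112
```

Nearly level. Now I'll draw the finger out horizontally along rest -x, so its sloping face drops away from under the end.

```bash
python3 -c "
from path import *
s,R=st();print('rest -x 10mm in tool',(R.inv().apply(-EX)*0.01).round(4),'up',(R.inv().apply([0,0,1])*0.01).round(4))"
```

```text
t 28.8 tcp [ 548.5 -348.6  158.8] rpy [-129.83  -14.52   -7.67] tip rest [-185.5   -3.    40.4] F [ 0.4 -0.7 -1.3] w 64.1 q [-43.  44.  92.  48.  77.  22.]
rest -x 10mm in tool [ 0.0028  0.0067 -0.0069] up [ 0.0025 -0.0074 -0.0062]
```

```bash

python3 -m jog '[[0.064,0.0004,0.001,-0.001,0,0,0],[0.064,0.0004,0.001,-0.001,0,0,0],[0.064,0.0004,0.001,-0.001,0,0,0],[0.064,0.0004,0.001,-0.001,0,0,0],[0.064,0,0,0,0,0,0]]'
python3 -c "
from path import *
fin();f,X,Y,Z=tilt('t29.png',(-110,-20));
m=(abs(Y)<32)&(X>-20)&(X<60)&(abs(Z-97)<12);print('toe maxX',np.percentile(X[m],98),m.sum())"
```

```text
time_s: 29.42
ee_pos: [549.5, -354.5, 159.3]
ee_rot: [-129.8, -14.6, -7.7]
force: [-0.5, 0.8, -0.9]
gripper_width: 64.0
t 29.43 tcp [ 549.5 -354.5  159.3] rpy [-129.82  -14.57   -7.68] tip rest [-191.5   -3.2   40.9] F [-0.5  0.8 -0.9] w 64.0 q [-43.  44.  91.  48.  77.  23.]
finger plane tilt 48.02 inner tip rest [-212.9   -3.2   17.1] plane offset n.P -129.7 lowest tip z [ 3.1 11.1] body low 14.1
bracket tilt 91.79 xo if pivot on bench -135.6 y mid 0.4 lateral slope -0.006 444 1.58
toe maxX 6.121387626044264 114
```

```bash
python3 -c "
from path import *
f,X,Y,Z=tilt('t30.png',(-110,-20))
for x in list(range(-125,0,15)):
    m=(abs(Y)<20)&(abs(X-x)<7)&(Z>15)&(Z<60);print(x,m.sum(),np.median(Z[m]).round(1),end=' | ')
for s_ in(-1,1):
    m=(abs(Y-s_*62)<10)&(abs(X+150)<9)&(Z>15)&(Z<40);print('bar',s_,m.sum(),np.median(Z[m]))
m=(abs(Y)<30)&(X<-165)&(X>-235)&(Z<60)&(Z>15);print('end',m.sum(),np.percentile(X[m],[1,99]) if m.sum() else '',np.median(Z[m]))
cv2.imwrite('pics/t30c.png',cv2.resize(f['color'][170:260,270:420],None,fx=5,fy=5))
g=grab('side','s30.png')
G=cloud(g);d=G-O;X=d@EX;Y=d@EY;Z=G[...,2]
for x in range(-225,30,15):
    m=(abs(Y)<20)&(abs(X-x)<7)&(Z>15)&(Z<60)
    if m.sum(): print('side',x,m.sum(),np.median(Z[m]).round(1),end=' | ')"
```

```text
bracket tilt 92.19 xo if pivot on bench -127.6 y mid 0.5 lateral slope 0.011 450 1.6
-125 64 33.3 | -110 65 33.6 | -95 69 34.7 | -80 68 34.6 | -65 67 34.9 | -50 65 35.8 | -35 58 36.7 | -20 57 37.2 | -5 0 nan | bar -1 41 28.414075294838995
bar 1 41 26.855900840921777
end 139 [-233.82848236 -165.56643959] 31.15545236926414
side -60 15 38.0 | side -45 57 39.8 | side -30 42 40.0 | side -15 38 40.3 | side 0 76 50.1 |
  return _methods._mean(a, axis=axis, dtype=dtype,
  ret = ret.dtype.type(ret / rcount)
```

View pics/t30c.png

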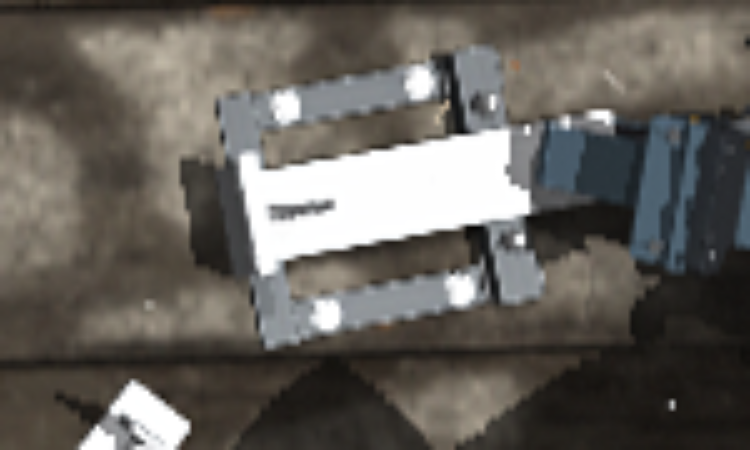

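View pics/s30.png

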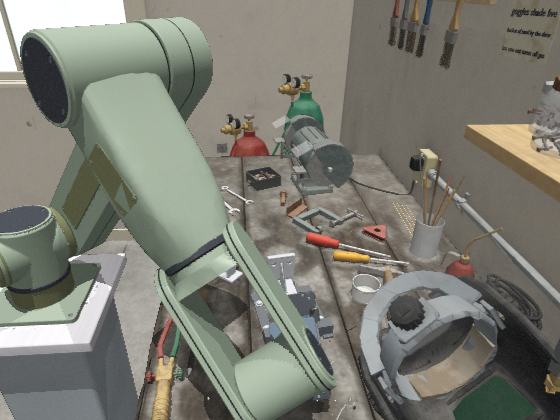

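The upright lies level on the bar, clear of the finger. However, the foot end reads about 5 mm high: its back face seems to be resting on top of the 5 mm strip's corner. First I'll withdraw the finger, then measure that properly.

```bash

python3 -m jog '[[0.064,0.0014,0.0034,-0.0034,0,0,0],[0.064,0.0028,0.0067,-0.0069,0,0,0],[0.064,0.0042,0.01,-0.0104,0,0,0],[0.064,0.0042,0.01,-0.0104,0,0,0],[0.064,0.004,0,-0.02,0,0,0],[0.064,0.004,-0.01,-0.03,0,0,0],[0.064,0.005,-0.02,-0.03,0,0,0]]'
cat > chk.py <<'E'
from path import *
st()
f,X,Y,Z=tilt(None,(-200,-20))
for x in list(range(-215,0,15)):
    m=(abs(Y)<20)&(abs(X-x)<7)&(Z>15)&(Z<60);print(x,np.median(Z[m]).round(1) if m.sum() else None,end=' | ')
m=(abs(Y)<30)&(X<-165)&(X>-245)&(Z<50)&(Z>20);print('end X',np.percentile(X[m],[1,99]).round(1),'y',np.percentile(Y[m],[1,99]).round(1))
m=(abs(Y)<36)&(X>-20)&(X<60)&(Z>80);print('toe X',np.percentile(X[m],[2,98]).round(1),'Y',np.percentile(Y[m],[2,98]).round(1),'Z',np.median(Z[m]).round(1))
for y in (-25,-10,10,25):
    k=m&(abs(Y-y)<6);print('toe y',y,np.percentile(X[k],[5,50,95]).round(1),np.median(Z[k]).round(1))
k=(abs(Y)>45)&(abs(Y)<72)&(X>-20)&(X<-3)&(Z<9);print('strip z',np.median(Z[k]).round(1))
k=(abs(Y)<60)&(X>25)&(X<60)&(Z<9);print('bench z',np.median(Z[k]).round(1))
E
python3 chk.py; python3 -c "
from h import *
g=grab('side','s31.png');cv2.imwrite('pics/s31c.png',cv2.resize(g['color'][200:370,200:370],None,fx=3.5,fy=3.5,interpolation=cv2.INTER_CUBIC))"
```

```text
time_s: 30.45
ee_pos: [544.4, -441.4, 235.1]
ee_rot: [-129.8, -14.5, -7.7]
force: [-0.2, -0.4, 0.3]
gripper_width: 63.6
t 30.45 tcp [ 544.4 -441.4  235.1] rpy [-129.83  -14.49   -7.72] tip rest [-276.6   15.5  116.7] F [-0.2 -0.4  0.3] w 63.6 q [-48.  44.  79.  44.  89.  29.]
bracket tilt 91.76 xo if pivot on bench -141.2 y mid 0.7 lateral slope -0.006 953 1.69
-215 30.5 | -200 31.1 | -185 31.5 | -170 32.5 | -155 32.9 | -140 33.7 | -125 33.5 | -110 34.6 | -95 34.2 | -80 35.0 | -65 35.6 | -50 36.1 | -35 36.2 | -20 37.1 | -5 None | end X [-221.5 -166. ] y [-23.2  25.4]
toe X [-10.8   6.5] Y [-29.4  30.8] Z 103.1
toe y -25 [-3.3  2.2  5.9] 103.1
toe y -10 [-3.5  2.1  5.9] 104.4
toe y 10 [-3.3  2.5  6.1] 103.5
toe y 25 [-3.   3.   6.3] 103.3
strip z 4.3
bench z -1.1
```

View pics/s31c.png

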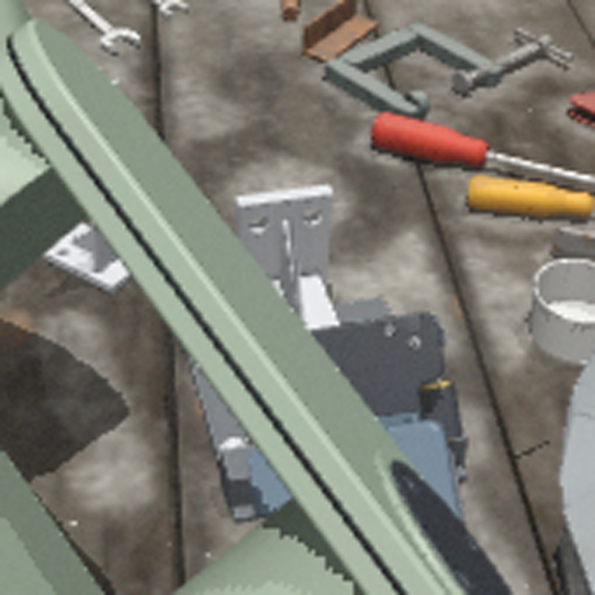

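After withdrawal the tilt is 91.76° (0.031 rad), which is exactly what the geometry gives for the foot resting on the 5 mm strip, with an overlap under 1 mm. That puts the back edge 5.3 mm up, inside the 6 mm limit. Sliding it off would be an unsteadied 5 mm drop. I estimate about 2 rad/s for that, and more if one corner goes first, so I'll leave it. I'll raise the arm clear and make a last check.

```bash

python3 -m jog '[[0.064,0.005,-0.015,-0.03,0,0,0],[0.064,0.005,-0.02,-0.03,0,0,0],[0.064,0.005,-0.02,-0.03,0,0,0],[0.064,0,0,0,0,0,0],[0.064,0,0,0,0,0,0]]'
python3 chk.py; python3 -c "
from h import *
f=grab('top','t32.png')
for n in ['cold_chisel','centre_punch','steel_tin','bolt']:
    print(n,[(np.round(r['location']).tolist(),round(r['p'],2)) for r in vision.find_in('top',n)][:2])"
```

```text
time_s: 31.18
ee_pos: [529.7, -472.0, 333.5]
ee_rot: [-129.8, -14.4, -7.7]
force: [-0.2, -0.8, -1.1]
gripper_width: 64.1
t 31.18 tcp [ 529.7 -472.   333.5] rpy [-129.81  -14.43   -7.68] tip rest [-304.3   35.   215.1] F [-0.2 -0.8 -1.1] w 64.1 q [-51.  40.  71.  43.  99.  36.]
bracket tilt 91.8 xo if pivot on bench -139.5 y mid 0.7 lateral slope 0.001 924 1.57
-215 30.3 | -200 31.9 | -185 31.5 | -170 31.2 | -155 32.7 | -140 33.0 | -125 33.2 | -110 33.4 | -95 34.7 | -80 34.7 | -65 35.5 | -50 35.6 | -35 37.1 | -20 36.7 | -5 None | end X [-221.5 -165.4] y [-23.3  25.4]
toe X [-14.3   6.3] Y [-29.7  30.8] Z 103.0
toe y -25 [-3.8  2.2  5.8] 103.8
toe y -10 [-3.6  2.3  5.8] 102.6
toe y 10 [-3.1  2.6  6.3] 103.7
toe y 25 [-3.1  2.3  5.9] 102.6
strip z 4.4
bench z -1.2
cold_chisel [([372.0, 202.0, 16.0], 0.76), ([584.0, -121.0, 35.0], 0.41)]
centre_punch [([367.0, -207.0, 7.0], 0.71)]
steel_tin [([776.0, -63.0, 2.0], 0.57), ([556.0, -120.0, 8.0], 0.36)]
bolt [([619.0, 438.0, 16.0], 0.53)]
```

View pics/t32.png

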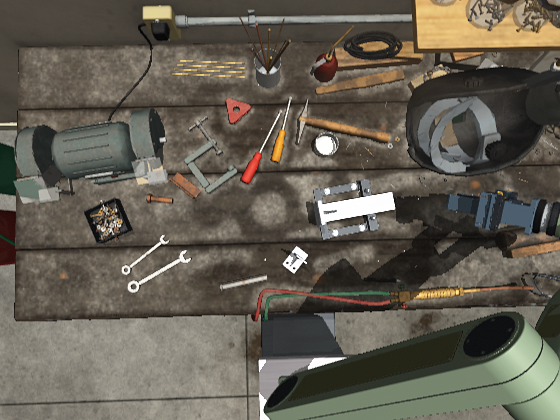

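The bracket lies still on the bar at about (355,208), between the pins. The bystanders are where they were and the arm is clear, so I'm handing in.

```bash
python3 -c "
from h import *
print(ticket.job_done())"
```

```text
the job is handed in; nothing more can be done
None
```

I handed the job in at about 31 s. The bracket lies on the saddle bar between the pins, but its foot ended up resting on the stop strip rather than flat on the bench.

**What I did**
- **Pushing:** I pushed the larger bracket by its toe until its foot was square against the stop strip. I then nudged it sideways until it was about 1 mm off the middle, with yaw about 0.5°.
- **Tipping:** I tipped it with the fingers loosely either side of the upright, then let it down on the rear finger. Measured wrist forces stayed at 1–3 N while it was tipped. I swung the tool 22° partway down to keep the wrist clear of the helmet.

**Last checks**
- The bracket lies still, about 0.03 rad from level (limit 0.06).
- Its top end is at x ≈ -221 mm and y ≈ +1 mm in the rest frame.
- The foot's edge is about 9 mm from the strip's face.
- The networks found the chisel, punch, tin and bolt within about 8 mm of their starting places, about the networks' own error. The arm was clear.

**What is not as asked:** The foot rode up, and its edge face sits less than 1 mm onto the 5 mm strip. I worked out its back edge at about 5.3 mm above the bench. That is inside the judged 6 mm but with little margin, and I calculated it rather than measured it directly. I left it there because sliding it off would have been an unsteadied drop, close to the turning-speed limit.

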